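# Catch the mixing balls: tin under the chute, spring gate held at its mark

## Robot

A 6-joint arm with a two-finger parallel gripper is mounted at the origin on the work surface; the furniture and walls round the work are solid. World frame = base frame: x ahead of the robot, y to its left, z up, the work surface at z = 0. Lengths are in m, angles in rad, forces in N, time in s.
With the tool pointing down it reaches from about 0.35 to 0.775 m from the base axis. Payload 5.5 kg.
Tool frame: the origin (TCP) lies on the centre line of the jaws, within the pads' length; the fingertips stand 11 mm ahead of it and the grasp point (between the pads) lies 8 mm behind it (env.tip_extent is the distance from the TCP to the fingertips, in m); z points along the fingers, y is the line along which they close (so a half turn about z gives the same grasp; the last joint's range is limited). The gripper opens to 85 mm and grips with 20 to 120 N. Pads are 22 mm wide; open, the fingers measure 114 mm over their backs; the gripper's body (76 mm by 85 mm) begins 54 mm behind the grasp point. The pads swing forward as they close: fully open they stand 13 mm farther back than shut.
Start: joints at [-1.431, 0.313, 0.046, 1.304, 0, 1.431], TCP at [0.159, -0.553, 0.219] pointing down, gripper open.
Joint ranges: [-2.76, 2.76], [-0.86, 1.69], [-1.03, 1.26], [-2.2, 2.34], [-1.47, 1.5], [-3.14, 3.14]. Speed limits (rad/s): [2.57, 2.57, 3.14, 3.14, 3.14, 3.14].

## Interface

Orientations are given as a unit quaternion [w, x, y, z].
In Python, from workcell import env gives the robot as it stands.
- The arm moves only by the shell command python3 -m jog 'ROWS' [FORCE]. ROWS is JSON, a list of rows, each a list of 5 numbers: the gripper's target within -1 to 1 (shut at 1, half-way at 0, fully open at -1), then the shift along the tool's x, y, z in m, then the turn about the tool's z in degrees. In form: [[fingers, tx, ty, tz, turn], ...]. A call has 1 to 5 rows; each row shifts and turns the commanded pose from where the row before left it, along the tool's axes as they then stand; what a row does not reach is not made up. A row lasts 1/12 s, in which the tool goes at most 41.7 mm and 7.16 degrees, less where a joint would pass 70% of its speed; a pose out of reach is approached as far as the arm can. A call is refused whole if a number of a shift passes 0.0417 or a number of a turn 7.16, either way. A call with a gripper value outside its range is refused whole. The fingers move at their own pace and stop on an object; FORCE is the grip in N (left out, the last holds). Time passes only in rows, so rows that do not move let the fingers close. It gives the time, the measured TCP pose, the force, the opening and the grip force at its end, in the units of the state.
- env.get_state(): the state, without advancing time (a new reading comes with each control period).
- env.read_camera(name): name is "scene" or "top" or "wrist"; returns a dict with "img" (480x640x3 uint8, red, green, blue), "fov_y" (degrees; the focal length in pixels is half the picture's height over the tangent of half this angle, whatever the lens; pixels are square), "cx", "cy" (the principal point, pixels), "D" ([k1, k2, p1, p2, k3] as OpenCV has them; the pictures are not rectified), "T" (4x4, takes a point from camera to world coordinates). Camera axes: x right, y up, looking along -z (the intrinsics and any distortion apply to the point x, -y, -z); pixel columns grow to the right and rows downward; lengths in m; the calibration is good to about 2 mm. A picture is of the moment at which its call begins. There is no depth.
- env.hand_in(): hands the job in; it is judged then, once.
The state is a dict: "clock": time; "joint_pos": joint angles; "qvel": joint speeds; "tau": joint torques, N m; "tcp_pos": TCP position; "orientation": TCP orientation; "wrist_force": force on the tool from outside, world axes, zero at the start; "ft_torque": the same for the moment, N m; "finger_gap": finger opening in m; "grip_force": force on a finger pad.
Only numpy, scipy, OpenCV 4.12 (cv2) and the standard library are available. Lean on these libraries where they do the work, as an engineer would, in place of code of your own. Each camera call takes 0.05 s, during which the arm holds its last target. There are 200 camera calls.

## Task

The paint jars need mixing balls: turn the yellow tin over so that it stands mouth up in the middle of the round black pad below the ball dispenser's trough, and let go of it while the gate is still shut. Then take the red grip, pull the spring-return gate out until its black pointer stands at the red mark so that all four steel balls run into the tin, and finish still holding the gate there, for it snaps shut when let go. Leave everything else on the desk where it is.

Things in the scene. Friction and masses are not known exactly. Their poses are not given: they have to be found in the camera images.
- tin_centre (a point): Yellow sheet-metal tin, round, open at one end: 66 mm across at the rim, 60 at its closed bottom, 74 high, thin-walled, about 0.11 kg. Point: on its axis, half-way up. Its z axis points from closed bottom to open mouth; at the start it stands loose on the desk mouth down (z down, point 37 mm up). Laid on its side, the point is about 32 mm up.
- pad_centre (a point): Centre of the top of the round black rubber pad (80 mm across, top 6 mm above the desk) on the dispenser's foot, just below the lower end of its trough; a tin standing there has its rim 80 mm up. Nothing hangs over the pad's middle. Axes as dispenser.
- dispenser: Fixed blue ball dispenser; origin on the desk under the gate. x points from its front (grip side) to its back, y up along the trough, z up. Sloping open trough, 25 mm wide, over y -94 to +93 mm; lower end 84 (underside) to 108 mm up, 36 mm from the pad's centre, upper end about 145 mm up. Guide head round the gate 142 mm up, spring can to x +80. Foot x +-47, y -177 to +100 mm, 4 thick.
- gate (a joint): How far the spring-return gate is pulled out, m: 0 shut (start, against a stop), 0.030 pointer at the red mark, 0.055 hard stop. Slides level along the dispenser's -x. The gate's window meets the trough only around the mark: pulled too little or too far, the balls stay blocked. Spring: 3 N when shut, 7 N at the mark, 10 N at the stop; let go, it snaps shut.
- gate_grip (a point): Upper part of the upright red paddle grip at the gate bar's front end: paddle 14 mm thick (x, the pull line), 34 wide (y), rounded. The point lies midway, 159 mm above the desk, 16 below its top, 34 above its lower edge, and moves with the gate. Axes as the dispenser's. A steel bar 10 wide leads back from the paddle, its top 22 mm below the point; 48 mm are free behind it above the bar.
- gate_mark (a point): Red line across the white scale ledge on the +y side of the gate bar (ledge top 32 mm lower than gate_grip). The black pointer tab on the bar stands over it when the gate is pulled out 30 mm. Fixed to the dispenser.
- ball_1_center (a point): Centre of steel mixing ball 1 of 4, 16 mm across, 17 g. The four start in a row in the sloping trough behind the shut gate; once the gate's window is in line they roll down and drop into what stands on the pad, within about 2 s.
- ball_2_center (a point): Centre of steel mixing ball 2 of 4, 16 mm across, 17 g. The four start in a row in the sloping trough behind the shut gate; once the gate's window is in line they roll down and drop into what stands on the pad, within about 2 s.
- ball_3_center (a point): Centre of steel mixing ball 3 of 4, 16 mm across, 17 g. The four start in a row in the sloping trough behind the shut gate; once the gate's window is in line they roll down and drop into what stands on the pad, within about 2 s.
- ball_4_center (a point): Centre of steel mixing ball 4 of 4, 16 mm across, 17 g. The four start in a row in the sloping trough behind the shut gate; once the gate's window is in line they roll down and drop into what stands on the pad, within about 2 s.
- painted_angel: Bystander (mm): clay angel figurine with brightly painted wings and skirt, 161 high, standing at the left; origin under its middle. Not to be disturbed.
- dark_jar: Bystander (mm): black paint jar with black screw lid, 52 dia x 71 high, at the back right; origin under its middle. Not to be disturbed.
- pink_pot: Bystander (mm): pink paint jar with pink lid, 45 dia x 63 high, at the back right; origin under its middle. Not to be disturbed.
- tape: Bystander (mm): roll of cream masking tape lying flat, 98 dia x 24 high, in the back right corner; origin under its middle. Not to be disturbed.
- glue: Bystander (mm): white glue bottle with orange nozzle, 52 dia x 140 high, at the left; origin under its middle. Not to be disturbed.
- green_jar: Bystander (mm): slim green paint bottle with pale cap, 42 dia x 101 high, at the left; origin under its middle. Not to be disturbed.

How it is judged:
On the way, in this order (a step that is already met when the one before it is completed fails the run):
1. the tin stands mouth up on the pad, let go and at rest, with the gate still shut (angle between tin_centre's own z axis and vertical below 0.12 rad and horizontal distance between tin_centre and pad_centre below 0.02 m and height (world z) of tin_centre below 0.05 m and contact force between the fingers and tin below 0.1 N and linear speed of tin below 0.02 m/s and value of joint gate below 0.008 m), for 0.2 s.
2. the fingers hold the gate at the red mark (value of joint gate between 0.025 and 0.035 m and contact force between the fingers and gate above 1.5 N), for 0.3 s.
At the end, for the whole second after the job is handed in: The fingers still hold the gate (more than 1.5 N on it) at rest within 5 mm of the red mark (joint 0.025 to 0.035); the tin stands mouth up on the pad, within 20 mm of its centre and 0.12 rad of upright; all four balls lie inside the tin (all of step 2 and velocity of joint gate between -0.01 and 0.01 m/s and angle between tin_centre's own z axis and vertical below 0.12 rad and horizontal distance between tin_centre and pad_centre below 0.02 m and height (world z) of tin_centre below 0.05 m and horizontal distance between each of ball_1_center, ball_2_center, ball_3_center, ball_4_center and tin_centre below 0.03 m and z of ball_1_center in the frame of tin_centre between -0.04 and 0.03 m and z of ball_2_center in the frame of tin_centre between -0.04 and 0.03 m and z of ball_3_center in the frame of tin_centre between -0.04 and 0.03 m and z of ball_4_center in the frame of tin_centre between -0.04 and 0.03 m); the arm keeps its last pose, push and grip.
It fails at once if a bystander on the desk is moved by more than 30 mm (distance of any of painted_angel, dark_jar, pink_pot, tape, glue, green_jar from where it was at the start of the episode above 0.03 m).
It also fails if it takes over 72 s, if anything falls off the work surface, if the arm or the gripper's body presses on something with over 40 N, if the wrist force passes 120 N, or if a joint passes its speed limit or range.

## Working session

There is one attempt and no reset: what is moved stays moved. The work goes in short steps, Python scripts to look and compute and a shell command to move; the robot and the scene stay as the last step left them, time stands still between calls to the robot, and variables do not carry over. Pictures are saved under pics/ and viewed, at most 10 in all, crops included, and the job is handed in when it is done.

```bash
ls; mkdir -p pics
cat > h.py <<'E'
import numpy as np, cv2, json
from workcell import env
def snap(name,fn):
    c=env.read_camera(name); cv2.imwrite(f'pics/{fn}.png',c['img'][:,:,::-1])
    np.save(f'pics/{fn}.npy',np.array([{k:np.array(c[k]) for k in c if k!='img'}],dtype=object),allow_pickle=True); return c
def load(fn):
    c=np.load(f'pics/{fn}.npy',allow_pickle=True)[0]; f=240/np.tan(np.radians(float(c['fov_y']))/2)
    K=np.array([[f,0,float(c['cx'])],[0,f,float(c['cy'])],[0,0,1]]); return K,c['D'].astype(float),c['T']
def ray(fn,u,v):
    K,D,T=load(fn); p=cv2.undistortPoints(np.array([[[u,v]]],float),K,D).ravel()
    return T[:3,3],T[:3,:3]@np.array([p[0],-p[1],-1])
def atz(fn,u,v,z):
    o,d=ray(fn,u,v); return o+d*(z-o[2])/d[2]
def proj(fn,P):
    K,D,T=load(fn); q=(np.asarray(P,float)-T[:3,3])@T[:3,:3]
    return cv2.projectPoints((q*[1,-1,-1])[:,None],np.zeros(3),np.zeros(3),K,D)[0][:,0]
E
python3 - <<'E'
from h import *
for n in('scene','top'):
    c=snap(n,n+'0'); print(n,c['T'].round(3).tolist(),c['fov_y'])
s=env.get_state();print(s['orientation'],s['finger_gap'],s['clock'])
E
```

```text
pics
scene [[0.902, -0.282, 0.328, 0.955], [0.432, 0.616, -0.659, -0.847], [-0.016, 0.736, 0.677, 1.007], [0.0, 0.0, 0.0, 1.0]] 42.985350895062666
top [[0.005, 0.998, -0.059, 0.442], [-1.0, 0.006, 0.008, 0.041], [0.008, 0.059, 0.998, 1.272], [0.0, 0.0, 0.0, 1.0]] 57.580757537397126
[-8.64933906e-04  9.90230477e-01  1.39437633e-01 -5.97164733e-06] 0.08505382894938598 0.1
```

View pics/top0.png

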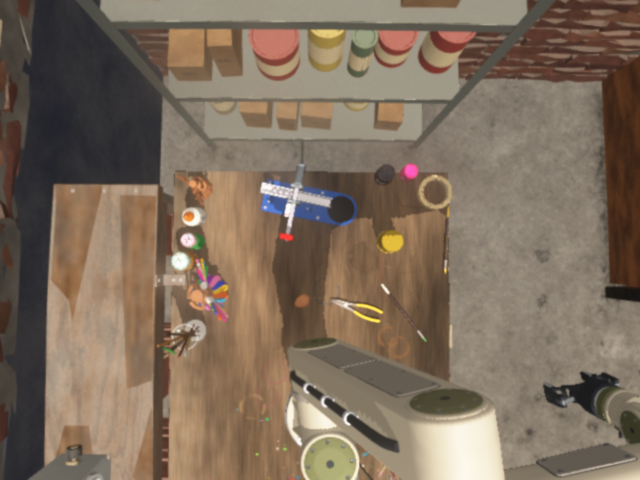

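View pics/scene0.png

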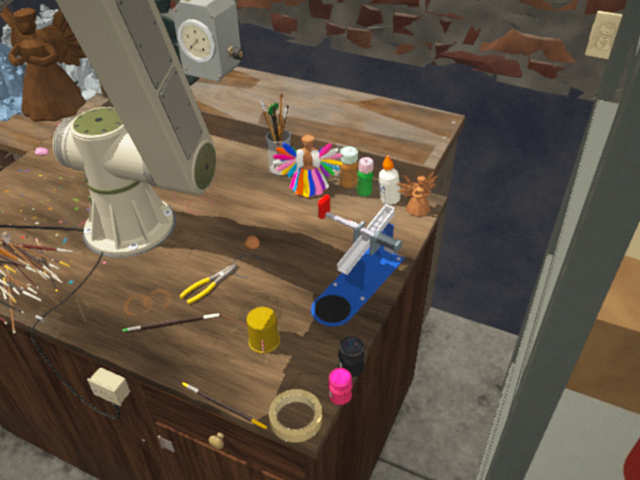

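Run:
```python
from h import *
im=cv2.imread('pics/top0.png')[155:265,250:450]
cv2.imwrite('pics/c1.png',cv2.resize(im,None,fx=4,fy=4,interpolation=cv2.INTER_CUBIC))
```

```text
(no output)
```

View pics/c1.png

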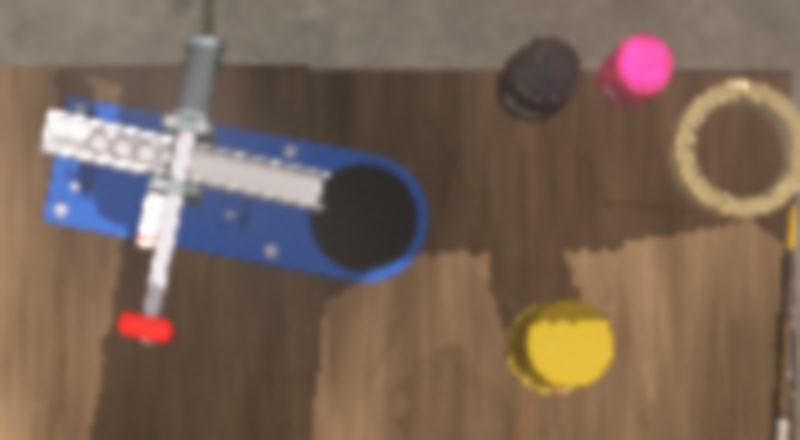

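Run:
```python
from h import *
P=lambda u,v,z:atz('top0',250+u/4-.375,155+v/4-.375,z)
print('tin top',P(571,345,.074),'tin low',P(560,347,.0))
pc=P(364,217,.006);print('pad',pc)
print('pad l/r/t/b',P(310,217,.006),P(418,217,.006),P(364,164,.006),P(364,270,.006))
g=P(146,328,.175);print('grip top',g,'ends',P(119,325,.17),P(173,331,.17))
te=P(324,190,.108);tu=P(46,132,.145);print('trough',te,tu,te-tu)
print('can end',P(203,40,.142),'mark?',P(148,238,.127))
y=(tu-te)[:2];y/=np.linalg.norm(y);print('ydir',y,np.degrees(np.arctan2(y[1],y[0])))
for n,u,v,z in(('dark',545,72,.071),('pink',643,64,.063),('tape',742,147,.024)):print(n,P(u,v,z))
```

```text
tin top [ 0.49203229 -0.18207162  0.074     ] tin low [ 0.49363148 -0.18778228  0.        ]
pad [ 0.58739231 -0.04393518  0.006     ]
pad l/r/t/b [ 0.58713623 -0.00456655  0.006     ] [ 0.58765317 -0.08333872  0.006     ] [ 0.62630065 -0.04387292  0.006     ] [ 0.54863807 -0.0440019   0.006     ]
grip top [0.49696925 0.10434031 0.175     ] ends [0.4990173  0.12168895 0.17      ] [0.49542447 0.08757193 0.17      ]
trough [ 0.59368409 -0.0102215   0.108     ] [0.62567022 0.17229142 0.145     ] [-0.03198613 -0.18251292 -0.037     ]
can end [0.6875318 0.0707741 0.142    ] mark? [0.55868193 0.10635312 0.127     ]
ydir [0.17262315 0.98498794] 80.05963039043748
dark [ 0.68228698 -0.16558515  0.071     ]
pink [ 0.69018146 -0.23603974  0.063     ]
tape [ 0.63813928 -0.31642302  0.024     ]
```

```bash
python3 -m jog '[[-1,0,0,0,-7.11],[-1,0,0,0,-7.11],[-1,0,0,0,-7.11],[-1,0,0,0,-7.11],[-1,0,0,0,-7.11]]' 30
python3 -m jog '[[-1,0,0,0,-7.11],[-1,0,0,0,-7.11],[-1,0,0,0,-7.11],[-1,0,0,0,-7.11],[-1,0,0,0,0]]'
python3 -m jog '[[-1,0.0281,0.0176,0,0],[-1,0.0281,0.0176,0,0],[-1,0.0281,0.0176,0,0],[-1,0.0281,0.0176,0,0],[-1,0.0281,0.0176,0,0]]'
python3 -m jog '[[-1,0.0281,0.0176,0,0],[-1,0.0281,0.0176,0,0],[-1,0.0281,0.0176,0,0],[-1,0.0281,0.0176,0,0],[-1,0.0281,0.0176,0,0]]'
python3 -m jog '[[-1,0.0281,0.0176,0,0],[-1,0.0281,0.0176,0,0],[-1,0.0281,0.0176,0,0],[-1,0.0281,0.0176,0,0],[-1,0.0281,0.0176,0,0]]'
python3 -m jog '[[-1,0,0,0,0],[-1,0,0,0,0]]'
python3 - <<'E'
from h import *
c=snap('wrist','w1'); print(c['T'].round(3).tolist()); s=env.get_state(); print(s['tcp_pos'],s['orientation'],s['joint_pos'])
q=s['orientation'];print('toolx deg',np.degrees(2*np.arctan2(q[2],q[1])))
E
```

```text
clock: 0.52
tcp_pos: [0.1588, -0.5524, 0.218]
orientation: [-0.0, 0.899, 0.438, 0.0]
wrist_force: [0.7, -0.1, 0.2]
finger_gap: 0.0856
grip_force: 0.0
clock: 0.93
tcp_pos: [0.1587, -0.5523, 0.218]
orientation: [-0.0, 0.765, 0.644, 0.0]
wrist_force: [0.9, -0.2, 0.8]
finger_gap: 0.0855
grip_force: 0.0
clock: 1.35
tcp_pos: [0.2704, -0.4282, 0.2182]
orientation: [-0.0, 0.767, 0.641, 0.0]
wrist_force: [-0.1, -0.6, 0.2]
finger_gap: 0.0856
grip_force: 0.0
clock: 1.77
tcp_pos: [0.3815, -0.3049, 0.2184]
orientation: [-0.0, 0.767, 0.641, -0.0]
wrist_force: [-0.1, -0.5, -0.8]
finger_gap: 0.085
grip_force: 0.0
clock: 2.18
tcp_pos: [0.4926, -0.1818, 0.2184]
orientation: [-0.0, 0.767, 0.641, -0.0]
wrist_force: [0.5, -0.3, -0.2]
finger_gap: 0.0855
grip_force: 0.0
clock: 2.35
tcp_pos: [0.4924, -0.1819, 0.218]
orientation: [-0.0, 0.766, 0.643, -0.0]
wrist_force: [-0.4, 0.8, 0.1]
finger_gap: 0.0856
grip_force: 0.0
[[0.985, 0.165, 0.051, 0.505], [-0.173, 0.942, 0.287, -0.108], [-0.001, -0.292, 0.956, 0.373], [0.0, 0.0, 0.0, 1.0]]
[ 0.49173292 -0.18281341  0.21809784] [-3.18851385e-04  7.66120878e-01  6.42696293e-01 -4.16802125e-04] [-5.08695810e-01  2.16322578e-01 -8.39695526e-02  1.27139694e+00
 -5.51876438e-04  1.23687186e+00]
toolx deg 79.9863539060134
```

View pics/w1.png

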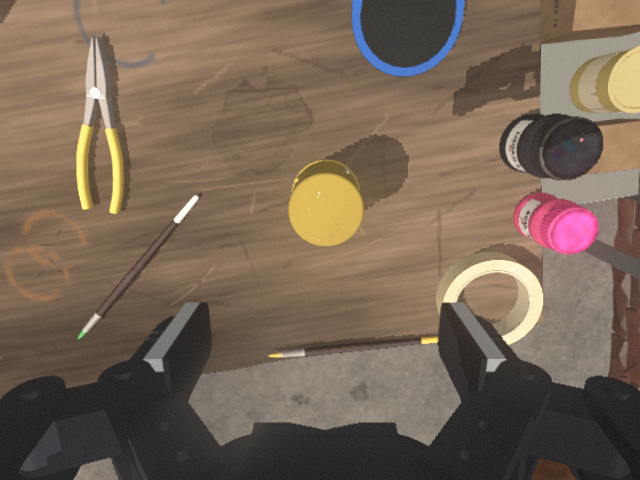

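Run:
```python
from h import *
a=atz('w1',326,210,.074);print('tin',a, 'w',atz('w1',289,210,.074),atz('w1',363,210,.074))
print('foot end',atz('w1',405,76,.004),'pad low',atz('w1',406,66,.006),'pad sides at row',atz('w1',360,10,.006),atz('w1',458,10,.006))
d=a-np.array([.4917,-.1828,.218]);t=np.radians(80);print('tx',d[0]*np.cos(t)+d[1]*np.sin(t),'ty',d[0]*np.sin(t)-d[1]*np.cos(t))
print(atz('w1',555,147,.071),atz('w1',572,230,.063))
```

```text
tin [ 0.49352504 -0.17809109  0.074     ] w [ 0.46472532 -0.17305895  0.074     ] [ 0.52231427 -0.18313215  0.074     ]
foot end [ 0.57995588 -0.0875569   0.004     ] pad low [ 0.58126203 -0.07985729  0.006     ] pad sides at row [ 0.5481063  -0.03068274  0.006     ] [ 0.62814265 -0.0452423   0.006     ]
tx 0.004954285294224512 ty 0.0009796204193471968
[ 0.6714552  -0.16078179  0.071     ] [ 0.68936868 -0.23235985  0.063     ]
```

```bash
python3 -m jog '[[-1,0.003,0.001,0.03,0],[-1,0,0,0.03,0],[-1,0,0,0.03,0],[-1,0,0,0.03,0],[-1,0,0,0.03,0]]' 25
python3 -m jog '[[-1,0,0,0.02,0],[-1,0,0,0.02,0],[-1,0,0,0.01,0],[1,0,0,0,0],[1,0,0,0,0]]'
python3 -m jog '[[1,0,0,0,0],[1,0,0,0,0],[1,0,0,0,0],[1,0,0,0,0],[1,0,0,0,0]]'
python3 -m jog '[[1,0,0,-0.01,0],[1,0,0,-0.02,0],[1,0,0,-0.02,0],[1,0,0,-0.02,0],[1,0,0,0,0]]'
python3 - <<'E'
from h import *
snap('scene','s2');snap('wrist','w2')
a=cv2.imread('pics/s2.png')[200:430,180:480];b=cv2.imread('pics/w2.png')
cv2.imwrite('pics/v2.png',np.hstack([cv2.resize(a,(520,400)),cv2.resize(b[:,160:480],(267,400))]))
E
```

```text
clock: 2.82
tcp_pos: [0.4922, -0.1819, 0.0674]
orientation: [0.0, 0.767, 0.641, -0.0]
wrist_force: [0.3, -1.3, -0.5]
finger_gap: 0.0859
grip_force: 0.0
clock: 3.23
tcp_pos: [0.4928, -0.1813, 0.0186]
orientation: [-0.0, 0.767, 0.642, -0.0]
wrist_force: [0.6, -0.4, 1.3]
finger_gap: 0.0638
grip_force: 1.3
clock: 3.65
tcp_pos: [0.4939, -0.1808, 0.0192]
orientation: [0.001, 0.766, 0.643, 0.0]
wrist_force: [0.1, 0.0, 1.1]
finger_gap: 0.0617
grip_force: 27.7
clock: 4.07
tcp_pos: [0.4959, -0.1817, 0.093]
orientation: [0.003, 0.766, 0.643, 0.001]
wrist_force: [0.9, 0.6, -1.5]
finger_gap: 0.0618
grip_force: 27.9
```

View pics/v2.png

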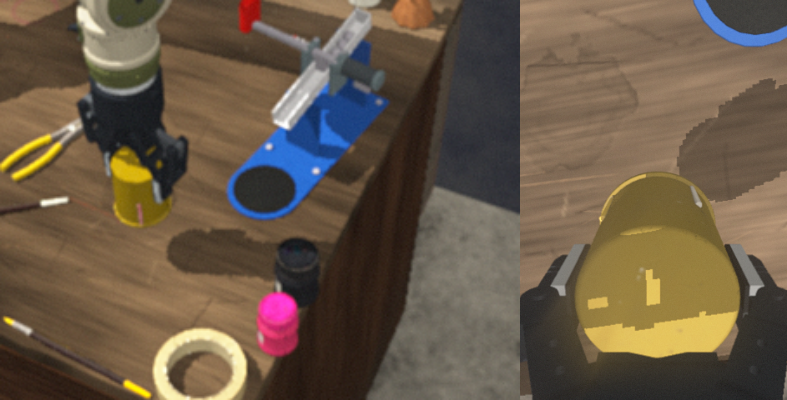

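```bash
python3 -m jog '[[1,0.0125,0.0134,0,0],[1,0.0125,0.0134,0,0],[1,0.0125,0.0134,0,0],[1,0.0125,0.0134,0,0],[1,0.0125,0.0134,0,0]]'
python3 -m jog '[[1,0,0,0.02,0],[1,0,0,0.02,0],[1,0,0,0.02,0],[1,0,0,0.009,0],[1,0,0,0,0]]'
python3 -m jog '[[1,0.003,0,0,0],[1,0.003,0,0,0],[1,0.002,0,0,0],[1,0,0,0,0]]'
python3 - <<'E'
from h import *
snap('wrist','w3');snap('scene','s3');print(env.get_state()['tcp_pos'],env.get_state()['wrist_force'])
E
```

```text
clock: 4.58
tcp_pos: [0.5697, -0.1297, 0.0868]
orientation: [-0.001, 0.766, 0.643, -0.001]
wrist_force: [-0.6, -0.8, -0.6]
finger_gap: 0.0618
grip_force: 27.9
clock: 5.0
tcp_pos: [0.5684, -0.1299, 0.0179]
orientation: [-0.002, 0.766, 0.643, -0.001]
wrist_force: [-0.8, 0.6, -0.9]
finger_gap: 0.0619
grip_force: 32.2
clock: 5.33
tcp_pos: [0.5714, -0.1223, 0.0193]
orientation: [-0.0, 0.766, 0.643, -0.0]
wrist_force: [-0.5, -0.6, -1.3]
finger_gap: 0.0618
grip_force: 32.2
[ 0.5715514  -0.12255064  0.01946096] [ 0.41914222  0.06637758 -1.39301681]
```

```bash
python3 -m jog '[[1,0.003,0,0,0],[1,0.003,0,0,0],[1,0,0,0,0]]'
python3 -m jog '[[1,0.004,0,-0.002,0],[1,0.005,0,-0.002,0],[1,0.005,0,-0.002,0],[1,0.005,0,-0.001,0],[1,0,0,0,0]]'
python3 - <<'E'
from h import *
snap('wrist','w4');snap('scene','s4');print(env.get_state()['tcp_pos'],env.get_state()['wrist_force'])
a=cv2.imread('pics/s4.png')[200:430,180:480];b=cv2.imread('pics/w4.png')
cv2.imwrite('pics/v4.png',np.hstack([cv2.resize(a,(520,400)),cv2.resize(b[:,160:480],(267,400))]))
E
```

```text
clock: 5.68
tcp_pos: [0.573, -0.1182, 0.0201]
orientation: [0.002, 0.766, 0.643, -0.001]
wrist_force: [0.1, -5.2, -1.4]
finger_gap: 0.0617
grip_force: 32.1
clock: 6.1
tcp_pos: [0.5764, -0.0988, 0.0277]
orientation: [0.001, 0.766, 0.643, -0.0]
wrist_force: [-3.4, -4.9, 5.0]
finger_gap: 0.0618
grip_force: 32.6
[ 0.57641153 -0.09902438  0.02746271] [-2.93343411 -4.41415561  5.21936165]
```

View pics/v4.png

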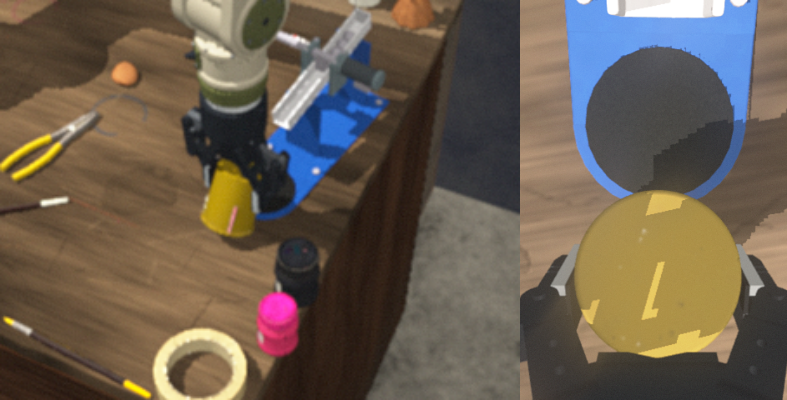

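```bash
python3 -m jog '[[1,0.005,0,-0.001,0],[1,0.005,0,-0.0005,0],[1,0.005,0,-0.0005,0],[1,0.005,0,0,0],[1,0,0,0,0]]'
python3 -m jog '[[1,0.005,0,0.001,0],[1,0.005,0,0.001,0],[1,0.005,0,0.002,0],[1,0.004,0,0.002,0],[1,0,0,0,0]]'
python3 - <<'E'
from h import *
snap('wrist','w5');snap('scene','s5');print(env.get_state()['tcp_pos'],env.get_state()['wrist_force'])
a=cv2.imread('pics/s5.png')[200:430,180:480];b=cv2.imread('pics/w5.png')
cv2.imwrite('pics/v5.png',np.hstack([cv2.resize(a,(520,400)),cv2.resize(b[:,160:480],(267,400))]))
E
```

```text
clock: 6.62
tcp_pos: [0.5795, -0.0777, 0.0286]
orientation: [0.0, 0.766, 0.643, 0.0]
wrist_force: [-2.4, -2.6, 5.3]
finger_gap: 0.0615
grip_force: 34.0
clock: 7.03
tcp_pos: [0.5824, -0.058, 0.0222]
orientation: [-0.001, 0.765, 0.643, 0.0]
wrist_force: [-2.7, 1.0, 5.8]
finger_gap: 0.0615
grip_force: 32.0
[ 0.58240018 -0.05831631  0.02230503] [-2.04468903  1.23896779  3.76407762]
```

View pics/v5.png

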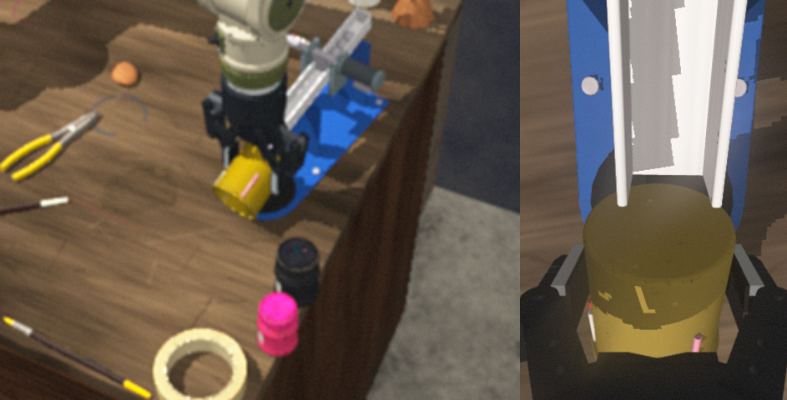

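```bash
python3 -m jog '[[1,0,0,-0.012,0],[1,-0.033,-0.008,0,0],[1,-0.033,-0.008,0,0],[1,-0.033,-0.008,0,0],[1,-0.033,-0.008,0,0]]'
python3 -m jog '[[1,0,0,0,0],[1,0,0,0.009,0],[1,0.002,0,0.003,0],[1,0.006,0,0.003,0],[1,0,0,0,0]]'
python3 -m jog '[[1,0.006,0,0.003,0],[1,0.004,0,0.003,0],[1,0.004,0,0.003,0],[1,0,0,0,0]]'
python3 - <<'E'
from h import *
snap('wrist','w6');snap('scene','s6');print(env.get_state()['tcp_pos'],env.get_state()['wrist_force'])
a=cv2.imread('pics/s6.png')[230:390,150:360];b=cv2.imread('pics/w6.png')
cv2.imwrite('pics/v6.png',np.hstack([cv2.resize(a,(520,400)),cv2.resize(b[:,160:480],(267,400))]))
E
```

```text
clock: 7.55
tcp_pos: [0.5278, -0.1841, 0.0337]
orientation: [-0.001, 0.765, 0.644, 0.001]
wrist_force: [1.0, 0.1, -2.2]
finger_gap: 0.0613
grip_force: 31.4
clock: 7.97
tcp_pos: [0.5296, -0.1741, 0.0185]
orientation: [-0.001, 0.765, 0.644, -0.0]
wrist_force: [-0.6, -1.3, -0.2]
finger_gap: 0.0614
grip_force: 30.7
clock: 8.3
tcp_pos: [0.5325, -0.1609, 0.0101]
orientation: [-0.0, 0.765, 0.644, 0.0]
wrist_force: [0.5, 0.9, 2.6]
finger_gap: 0.0615
grip_force: 27.7
[ 0.53246831 -0.16143268  0.01055506] [-0.03273775  1.96191579  2.73780664]
```

View pics/v6.png

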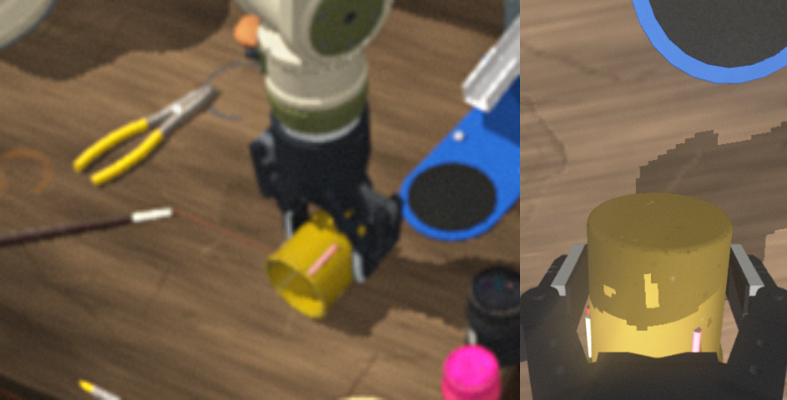

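```bash
for i in 1; do python3 -m jog '[[1,0.002,0,0.002,0],[1,0,0,0,0]]'; python3 -m jog '[[1,0.002,0,0.002,0],[1,0,0,0,0]]';python3 -m jog '[[1,0.001,0,0.002,0],[1,0,0,0,0]]'; done
```

```text
clock: 8.57
tcp_pos: [0.5327, -0.1599, 0.0086]
orientation: [-0.0, 0.766, 0.643, 0.001]
wrist_force: [-0.3, 2.8, 5.2]
finger_gap: 0.0617
grip_force: 27.7
clock: 8.73
tcp_pos: [0.5329, -0.1582, 0.0066]
orientation: [-0.0, 0.766, 0.643, 0.0]
wrist_force: [-0.6, 2.7, 5.2]
finger_gap: 0.0618
grip_force: 27.3
clock: 8.9
tcp_pos: [0.5331, -0.1578, 0.0059]
orientation: [0.001, 0.766, 0.643, -0.0]
wrist_force: [-3.9, 2.9, 12.8]
finger_gap: 0.0618
grip_force: 27.9
```

```bash
cat >> h.py <<'E'
def yellow(fn,x0=180,x1=470,y1=480):
    h=cv2.cvtColor(cv2.imread(f'pics/{fn}.png'),cv2.COLOR_BGR2HSV)
    m=((h[...,0]>=21)&(h[...,0]<=32)&(h[...,1]>170)&(h[...,2]>50)).astype('uint8')
    m[:,:x0]=0;m[:,x1:]=0;m[y1:]=0
    n,l,s,c=cv2.connectedComponentsWithStats(m); k=1+np.argmax(s[1:,4]); return l==k,s[k]
def totool(P,ref,a=80):
    d=np.asarray(P)[:2]-np.asarray(ref)[:2];t=np.radians(a);return np.array([d[0]*np.cos(t)+d[1]*np.sin(t),d[0]*np.sin(t)-d[1]*np.cos(t)])
E
python3 - <<'E'
from h import *
snap('wrist','w7');s=env.get_state();t=s['tcp_pos'];print(t,s['wrist_force'])
m,st=yellow('w7');print(st)
for x in range(st[0],st[0]+st[2],12):
    r=np.where(m[:,x])[0]; 
    if len(r): print(x,r.min(),r.max(),totool(atz('w7',x,r.min(),0),t).round(4))
E
```

```text
[ 0.53307764 -0.15782752  0.00592866] [-3.53197846  2.73269756 14.07268099]Traceback (most recent call last):
  File "<stdin>", line 3, in <module>
  File "h.py", line 21, in yellow
    n,l,s,c=cv2.connectedComponentsWithStats(m); k=1+np.argmax(s[1:,4]); return l==k,s[k]
                                                     ~~~~~~~~~^^^^^^^^^
    return _wrapfunc(a, 'argmax', axis=axis, out=out, **kwds)
    return bound(*args, **kwds)
ValueError: attempt to get argmax of an empty sequence
```

Run:
```python
from h import *
h=cv2.cvtColor(cv2.imread('pics/w7.png'),cv2.COLOR_BGR2HSV)
for r in range(180,480,15): print(r,h[r,320].tolist(),h[r,250].tolist())
```

```text
180 [15, 84, 155] [15, 83, 163]
195 [15, 89, 103] [14, 86, 160]
210 [16, 90, 96] [16, 86, 155]
225 [15, 87, 97] [15, 89, 141]
240 [21, 133, 117] [15, 87, 144]
255 [21, 141, 119] [21, 133, 119]
270 [22, 143, 121] [21, 130, 126]
285 [21, 150, 129] [21, 123, 120]
300 [22, 149, 151] [20, 127, 122]
315 [22, 151, 159] [21, 125, 124]
330 [24, 148, 237] [21, 126, 123]
345 [24, 148, 238] [22, 122, 128]
360 [24, 146, 236] [21, 122, 132]
375 [22, 153, 163] [21, 136, 205]
390 [21, 150, 167] [22, 140, 210]
405 [24, 145, 236] [21, 137, 207]
420 [24, 146, 236] [21, 133, 205]
435 [17, 69, 67] [18, 78, 102]
450 [15, 35, 58] [19, 62, 86]
465 [30, 36, 50] [14, 48, 58]
```

```bash
sed -i 's/(h\[...,0\]>=21)&(h\[...,0\]<=32)&(h\[...,1\]>170)/(h[...,0]>=18)\&(h[...,0]<=32)\&(h[...,1]>112)/' h.py
python3 - <<'E'
from h import *
t=env.get_state()['tcp_pos']
m,st=yellow('w7');print(st)
for x in range(st[0],st[0]+st[2],14):
    r=np.where(m[:,x])[0]; 
    if len(r): print(x,r.min(),r.max(),totool(atz('w7',x,r.min(),0),t).round(4),totool(atz('w7',x,r.min(),.03),t).round(4))
E
```

```text
[  242   236   171   200 29930]
242 262 371 [ 0.0131 -0.0371] [ 0.0247 -0.0303]
256 247 422 [ 0.0201 -0.0306] [ 0.0304 -0.025 ]
270 242 422 [ 0.0224 -0.0244] [ 0.0322 -0.02  ]
284 239 422 [ 0.0238 -0.0182] [ 0.0333 -0.015 ]
298 237 424 [ 0.0247 -0.0121] [ 0.0341 -0.01  ]
312 236 427 [ 0.0251 -0.0061] [ 0.0345 -0.0051]
326 236 429 [0.0251 0.    ] [ 0.0345 -0.0001]
340 237 426 [0.0247 0.0061] [0.0341 0.0048]
354 239 424 [0.0238 0.0122] [0.0333 0.0098]
368 241 390 [0.0229 0.0183] [0.0326 0.0147]
382 245 422 [0.021  0.0245] [0.0311 0.0198]
396 250 427 [0.0187 0.0307] [0.0292 0.0248]
410 262 311 [0.0131 0.0372] [0.0247 0.0301]
```

```bash
python3 -m jog '[[1,0,0,-0.002,0],[-0.8,0,0,0,0],[-0.8,0,0,0,0],[-0.8,0,0,0,0],[-0.8,0,0,0,0]]' 20
python3 -m jog '[[-0.8,-0.007,0,0,0],[-0.8,-0.01,0,0,0],[-0.8,-0.01,0,0,0],[1,0,0,0,0],[1,0,0,0,0]]'
python3 -m jog '[[1,0,0,0,0],[1,0,0,0,0],[1,0,0,0,0],[1,0,0,0,0]]'
python3 - <<'E'
from h import *
snap('wrist','w8');t=env.get_state()['tcp_pos']
m,st=yellow('w8');print(st)
for x in range(st[0],st[0]+st[2],20):
    r=np.where(m[:,x])[0]; print(x,r.min(),r.max(),totool(atz('w8',x,r.min(),0),t).round(4),totool(atz('w8',x,r.min(),.03),t).round(4))
E
```

```text
clock: 9.37
tcp_pos: [0.5326, -0.1576, 0.006]
orientation: [-0.0, 0.766, 0.643, -0.0]
wrist_force: [0.2, -0.0, -0.2]
finger_gap: 0.0774
grip_force: 0.0
clock: 9.78
tcp_pos: [0.5283, -0.1858, 0.0068]
orientation: [0.001, 0.767, 0.642, -0.0]
wrist_force: [-0.5, 0.1, 0.9]
finger_gap: 0.064
grip_force: 22.0
clock: 10.12
tcp_pos: [0.5286, -0.1843, 0.0068]
orientation: [0.0, 0.766, 0.643, -0.0]
wrist_force: [-1.5, -1.8, 2.8]
finger_gap: 0.0641
grip_force: 22.1
[  234   167   182   262 42206]
234 178 205 [ 0.0501 -0.0383] [ 0.0547 -0.0314]
254 170 408 [ 0.0535 -0.0299] [ 0.0575 -0.0245]
274 169 419 [ 0.0539 -0.0216] [ 0.0578 -0.0177]
294 167 423 [ 0.0547 -0.0133] [ 0.0585 -0.011 ]
314 167 427 [ 0.0547 -0.005 ] [ 0.0585 -0.0043]
334 167 427 [0.0547 0.0032] [0.0585 0.0025]
354 168 423 [0.0543 0.0115] [0.0582 0.0092]
374 169 418 [0.0539 0.0198] [0.0578 0.016 ]
394 170 407 [0.0535 0.0281] [0.0575 0.0227]
414 178 217 [0.0502 0.0366] [0.0548 0.0296]
```

```bash
python3 -m jog '[[1,0,0,-0.01,0],[1,0,0,-0.02,0],[1,0,0,-0.02,0],[1,0,0,-0.02,0],[1,0,0,0,0]]'
python3 - <<'E'
from h import *
snap('wrist','w9');t=env.get_state()['tcp_pos'];print(t)
m,st=yellow('w9');print(st)
for z in(0.05,.08,.11): print(z,totool(atz('w9',324,np.where(m[:,324])[0].min(),z),t))
E
```

```text
clock: 10.58
tcp_pos: [0.5303, -0.1844, 0.0804]
orientation: [0.002, 0.766, 0.643, 0.001]
wrist_force: [0.8, -0.3, -0.1]
finger_gap: 0.0642
grip_force: 22.7
[ 0.52959052 -0.18418133  0.07855199]
[  234   168   182   260 41939]
0.05 [ 5.11756213e-02 -5.84559672e-05]
0.08 [ 0.05501768 -0.00018208]
0.11 [ 0.05885974 -0.0003057 ]
```

```bash
python3 -m jog '[[1,0.014,0.01,0,0],[1,0.015,0.01,0,0],[1,0.015,0.011,0,0],[1,0,0,0.02,0],[1,0,0,0.02,0]]'
python3 -m jog '[[1,0,0,0.02,0],[1,0,0,0.008,0],[1,0,0,0,0]]'
python3 -m jog '[[1,0.003,0,0,0],[1,0.003,0,0,0],[1,0,0,0,0]]'
python3 -m jog '[[1,0.003,0,0,0],[1,0,0,0,0]]'
```

```text
clock: 11.05
tcp_pos: [0.5674, -0.145, 0.0358]
orientation: [0.0, 0.765, 0.644, 0.0]
wrist_force: [0.1, 0.7, -1.5]
finger_gap: 0.0643
grip_force: 22.7
clock: 11.3
tcp_pos: [0.5645, -0.1448, 0.0061]
orientation: [-0.002, 0.766, 0.643, -0.001]
wrist_force: [-0.2, -1.2, -0.7]
finger_gap: 0.064
grip_force: 23.3
clock: 11.55
tcp_pos: [0.5674, -0.1395, 0.0085]
orientation: [-0.0, 0.766, 0.643, 0.0]
wrist_force: [-0.6, -0.4, -1.6]
finger_gap: 0.0644
grip_force: 23.3
clock: 11.72
tcp_pos: [0.5681, -0.1374, 0.0089]
orientation: [0.001, 0.766, 0.643, -0.0]
wrist_force: [-0.5, -0.8, -1.4]
finger_gap: 0.0639
grip_force: 23.3
```

```bash
python3 -m jog '[[1,0.002,0,0.001,0],[1,0,0,0,0]]'
python3 -m jog '[[1,0.002,0,0,0],[1,0,0,0,0]]'
python3 -m jog '[[1,0.003,0,-0.001,0],[1,0,0,0,0]]'
```

```text
clock: 11.88
tcp_pos: [0.5686, -0.1352, 0.0078]
orientation: [0.0, 0.766, 0.643, 0.0]
wrist_force: [0.1, 0.6, 0.3]
finger_gap: 0.0643
grip_force: 23.3
clock: 12.05
tcp_pos: [0.569, -0.1338, 0.0079]
orientation: [0.001, 0.766, 0.643, -0.0]
wrist_force: [-0.9, -2.5, 2.6]
finger_gap: 0.0641
grip_force: 23.4
clock: 12.22
tcp_pos: [0.5693, -0.1324, 0.0094]
orientation: [0.002, 0.766, 0.643, -0.001]
wrist_force: [-3.1, -7.6, 3.7]
finger_gap: 0.0644
grip_force: 23.4
```

```bash
python3 -m jog '[[1,0.002,0,-0.002,0],[1,0.002,0,-0.0025,0],[1,0,0,0,0]]'
python3 -m jog '[[1,0.002,0,-0.002,0],[1,0.003,0,-0.003,0],[1,0,0,0,0]]'
python3 - <<'E'
from h import *
snap('wrist','w10');t=env.get_state()['tcp_pos'];print(t,env.get_state()['wrist_force'])
m,st=yellow('w10');print(st)
E
```

```text
clock: 12.47
tcp_pos: [0.5702, -0.1259, 0.0133]
orientation: [-0.0, 0.766, 0.643, 0.001]
wrist_force: [-0.1, 0.2, -1.1]
finger_gap: 0.0641
grip_force: 23.2
clock: 12.72
tcp_pos: [0.5709, -0.1207, 0.0183]
orientation: [-0.0, 0.766, 0.643, 0.0]
wrist_force: [0.0, 0.3, -0.6]
finger_gap: 0.0641
grip_force: 23.2
[ 0.57090338 -0.12094791  0.0181124 ] [-0.25989617  0.23638376 -2.32705678]
[  233   169   184   261 42475]
```

```bash
python3 -m jog '[[1,-0.02,0,-0.002,0],[1,-0.03,0,0,0],[1,-0.005,0,0.005,0],[1,0,0,0.0075,0],[1,0,0,0,0]]'
python3 -m jog '[[1,0,0,0.0005,0],[-0.8,0,0,0,0],[-0.8,0,0,0,0],[-0.8,0,0,0,0],[-0.8,0,0,0,0]]'
python3 -m jog '[[-0.8,0.006,0,-0.01,0],[-0.8,0.009,0,-0.01,0],[-0.8,0.009,0,0,0],[1,0,0,0,0],[1,0,0,0,0]]'
python3 -m jog '[[1,0,0,0,0],[1,0,0,0,0],[1,0,0,0,0],[1,0,0,0,0]]' 20
python3 - <<'E'
from h import *
snap('wrist','w11');t=env.get_state()['tcp_pos'];print(t,env.get_state()['wrist_force'])
m,st=yellow('w11');print(st)
for x in (250,324,400): print(totool(atz('w11',x,np.where(m[:,x])[0].min(),0),t),totool(atz('w11',x,np.where(m[:,x])[0].min(),.03),t))
E
```

```text
clock: 13.18
tcp_pos: [0.56, -0.1752, 0.0057]
orientation: [-0.001, 0.766, 0.643, -0.0]
wrist_force: [0.2, -0.4, -0.5]
finger_gap: 0.0642
grip_force: 23.2
clock: 13.6
tcp_pos: [0.5616, -0.1753, 0.0074]
orientation: [0.0, 0.766, 0.643, 0.0]
wrist_force: [-0.2, -0.2, -0.1]
finger_gap: 0.0767
grip_force: 0.0
clock: 14.02
tcp_pos: [0.5653, -0.1511, 0.0277]
orientation: [0.0, 0.765, 0.644, -0.0]
wrist_force: [-4.4, 2.9, 20.3]
finger_gap: 0.0549
grip_force: 20.7
clock: 14.35
tcp_pos: [0.5653, -0.1512, 0.0281]
orientation: [-0.0, 0.766, 0.643, 0.001]
wrist_force: [-2.0, 4.4, 10.1]
finger_gap: 0.0544
grip_force: 19.3
[ 0.56531988 -0.15119775  0.02805047] [-2.61554928  4.43367119  9.89166045]
[  249   214   151   216 28572]
[ 0.01883232 -0.03737102] [ 0.02799539 -0.03137602]
[ 0.02902504 -0.00092292] [ 0.03651697 -0.00090372]Traceback (most recent call last):
  File "<stdin>", line 4, in <module>
    return umr_minimum(a, axis, None, out, keepdims, initial, where)
ValueError: zero-size array to reduction operation minimum which has no identity
```

Run:
```python
from h import *
snap('scene','s11')
a=cv2.imread('pics/s11.png')[220:370,200:380];b=cv2.imread('pics/w11.png')
cv2.imwrite('pics/v11.png',np.hstack([cv2.resize(a,(480,400),interpolation=cv2.INTER_CUBIC),cv2.resize(b[140:460,200:450],(312,400))]))
```

```text
(no output)
```

View pics/v11.png

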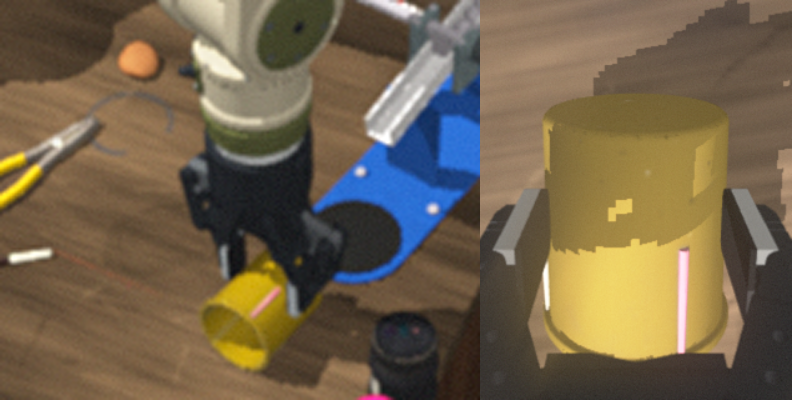

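```bash
python3 -m jog '[[-0.8,0,0,0,0],[-0.8,0,0,0,0],[-0.8,0,0,0,0],[-0.8,-0.01,0,0,0],[-0.8,-0.013,0,0.01,0]]'
python3 -m jog '[[-0.8,0,0,0.009,0],[1,0,0,0,0],[1,0,0,0,0],[1,0,0,0,0],[1,0,0,0,0]]'
python3 -m jog '[[1,0,0,0,0],[1,0,0,0,0],[1,0,0,0,0],[1,0,0,0,0]]' 20
python3 - <<'E'
from h import *
snap('wrist','w12');t=env.get_state()['tcp_pos'];print(t,env.get_state()['wrist_force'])
m,st=yellow('w12');print(st)
for x in (250,324,395): print(totool(atz('w12',x,np.where(m[:,x])[0].min(),0),t),totool(atz('w12',x,np.where(m[:,x])[0].min(),.03),t))
e=np.array([.588,-.042])+.036*np.array([.1736,.985]);print('trough end',e,totool(e,t),totool([.588,-.042],t))
E
```

```text
clock: 14.87
tcp_pos: [0.5626, -0.1755, 0.0182]
orientation: [0.001, 0.765, 0.644, 0.001]
wrist_force: [1.1, -0.6, -0.1]
finger_gap: 0.077
grip_force: 0.0
clock: 15.28
tcp_pos: [0.5611, -0.1745, 0.0078]
orientation: [-0.0, 0.766, 0.643, -0.0]
wrist_force: [-0.5, 0.6, -0.8]
finger_gap: 0.0643
grip_force: 22.4
clock: 15.62
tcp_pos: [0.5615, -0.1746, 0.0082]
orientation: [0.0, 0.766, 0.643, 0.0]
wrist_force: [0.2, -0.1, -1.4]
finger_gap: 0.0645
grip_force: 22.4
[ 0.5614844  -0.17461713  0.00811921] [-0.34177162  0.00350231 -1.78722152]
[  234   168   186   262 42390]
[ 0.05288495 -0.03178924] [ 0.05694494 -0.02607615]
[ 0.05376498 -0.00088549] [ 0.05766297 -0.00086126]
[0.05209843 0.02881457] [0.05630321 0.02337153]
trough end [ 0.5942496 -0.00654  ] [0.17121328 0.00308113] [0.13520676 0.00308404]
```

```bash
python3 -m jog '[[1,0,0,-0.012,0],[1,0.025,0.001,0,0],[1,0.03,0.001,0,0],[1,0.03,0.001,0,0],[1,0,0,0,0]]'
python3 -m jog '[[1,0.02,0.001,0,0],[1,0.015,0,0,0],[1,0,0,0,0]]'
python3 -m jog '[[1,0,0,-0.003,0],[1,0,0,-0.003,0],[1,0,0,0,0]]'
python3 -m jog '[[1,0,0,-0.003,0],[1,0,0,-0.003,0],[1,0,0,0,0]]'
```

```text
clock: 16.08
tcp_pos: [0.5794, -0.0869, 0.0201]
orientation: [-0.001, 0.764, 0.645, 0.001]
wrist_force: [-0.3, -0.3, -1.0]
finger_gap: 0.064
grip_force: 22.7
clock: 16.33
tcp_pos: [0.5863, -0.0549, 0.02]
orientation: [-0.0, 0.765, 0.644, 0.0]
wrist_force: [-0.5, -0.2, -0.5]
finger_gap: 0.0642
grip_force: 22.7
clock: 16.58
tcp_pos: [0.5866, -0.0582, 0.0268]
orientation: [0.001, 0.766, 0.643, 0.0]
wrist_force: [1.0, 0.5, -1.0]
finger_gap: 0.0643
grip_force: 22.7
clock: 16.83
tcp_pos: [0.5865, -0.058, 0.0328]
orientation: [0.001, 0.766, 0.643, 0.0]
wrist_force: [0.3, -0.4, -0.9]
finger_gap: 0.0642
grip_force: 22.7
```

```bash
python3 -m jog '[[1,0,0,-0.003,0],[1,0,0,0,0]]'
python3 -m jog '[[1,0,0,-0.003,0],[1,0,0,0,0]]'
python3 - <<'E'
from h import *
snap('wrist','w13');t=env.get_state()['tcp_pos'];print(t,env.get_state()['wrist_force'])
m,st=yellow('w13');print(st)
im=cv2.imread('pics/w13.png');h=cv2.cvtColor(im,cv2.COLOR_BGR2HSV)
for r in range(100,200,8): print(r,h[r,250:420:14,2].tolist())
E
```

```text
clock: 17.0
tcp_pos: [0.586, -0.0577, 0.0353]
orientation: [0.0, 0.766, 0.643, -0.0]
wrist_force: [-2.1, -1.0, -2.9]
finger_gap: 0.0641
grip_force: 22.8
clock: 17.17
tcp_pos: [0.5861, -0.0574, 0.0383]
orientation: [0.0, 0.766, 0.643, -0.0]
wrist_force: [-0.7, -0.2, -2.5]
finger_gap: 0.0643
grip_force: 22.6
[ 0.58603532 -0.05730374  0.03811179] [-0.73563697 -1.13698787 -2.72474315]
[  234   173   181   252 34169]
100 [134, 255, 154, 206, 206, 210, 255, 254, 255, 255, 144, 167, 136]
108 [240, 255, 160, 208, 208, 215, 255, 254, 255, 254, 144, 167, 137]
116 [207, 255, 155, 205, 210, 214, 255, 254, 248, 254, 138, 161, 135]
124 [205, 255, 160, 207, 210, 215, 255, 254, 232, 254, 145, 139, 134]
132 [208, 255, 164, 209, 213, 216, 255, 254, 217, 254, 146, 141, 138]
140 [205, 229, 164, 211, 213, 212, 255, 254, 209, 254, 148, 142, 139]
148 [210, 226, 163, 212, 211, 216, 255, 254, 211, 254, 147, 140, 136]
156 [207, 203, 163, 211, 211, 213, 255, 254, 212, 254, 145, 141, 136]
164 [204, 209, 163, 215, 211, 214, 255, 254, 210, 253, 149, 141, 134]
172 [122, 134, 163, 212, 213, 213, 255, 254, 211, 251, 147, 139, 126]
180 [191, 210, 166, 210, 214, 215, 255, 255, 215, 244, 161, 152, 85]
188 [192, 208, 170, 213, 211, 213, 255, 254, 217, 216, 183, 155, 84]
196 [192, 206, 171, 212, 255, 254, 255, 254, 212, 197, 185, 151, 87]
```

```bash
python3 -m jog '[[1,0,0,-0.003,0],[1,0,0,-0.003,0],[1,0,0,0,0]]'
python3 -m jog '[[1,0,0,-0.003,0],[1,0,0,-0.003,0],[1,0,0,0,0]]'
python3 - <<'E'
from h import *
snap('wrist','w14');t=env.get_state()['tcp_pos'];print(t,env.get_state()['wrist_force'])
m,st=yellow('w14');print(st)
E
```

```text
clock: 17.47
tcp_pos: [0.5864, -0.0573, 0.0446]
orientation: [0.0, 0.766, 0.643, 0.0]
wrist_force: [0.1, -1.3, -2.3]
finger_gap: 0.0644
grip_force: 22.6
clock: 17.72
tcp_pos: [0.5865, -0.0573, 0.0507]
orientation: [0.0, 0.766, 0.643, 0.0]
wrist_force: [-1.4, -1.3, -2.2]
finger_gap: 0.0639
grip_force: 22.6
[ 0.58637306 -0.05729038  0.0504828 ] [-0.88864786 -0.90021125 -1.56917156]
[  232   168   183   238 31889]
```

```bash
python3 -m jog '[[1,0,0,-0.004,0],[1,0,0,-0.004,0],[1,0,0,-0.004,0],[1,0,0,0,0]]'
python3 -m jog '[[1,0,0,-0.004,0],[1,0,0,-0.004,0],[1,0,0,-0.004,0],[1,0,0,0,0]]'
python3 - <<'E'
from h import *
snap('wrist','w15');snap('scene','s15');t=env.get_state()['tcp_pos'];print(t,env.get_state()['wrist_force'])
for f in('w14','w15'):
  m,st=yellow(f);print(st)
  print([int(np.where(m[:,x])[0].min()) if m[:,x].any() else None for x in range(235,420,12)])
E
```

```text
clock: 18.1
tcp_pos: [0.5866, -0.0572, 0.0631]
orientation: [0.0, 0.766, 0.643, 0.0]
wrist_force: [0.6, 0.1, -2.8]
finger_gap: 0.0638
grip_force: 22.6
clock: 18.43
tcp_pos: [0.5866, -0.0574, 0.075]
orientation: [0.001, 0.766, 0.643, 0.0]
wrist_force: [-1.0, -0.3, -1.2]
finger_gap: 0.0642
grip_force: 22.6
[ 0.58637594 -0.05744589  0.07435071] [ 0.11478272 -1.06690095 -1.18946099]
[  232   168   183   238 31889]
[369, 212, 171, 171, 218, 194, 194, 194, 195, 195, 218, 217, 214, 207, 197, None]
[  231   178   186   210 27443]
[364, 290, 196, 182, 200, 191, 182, 182, 182, 222, 220, 221, 207, 196, 297, 367]
```

```bash
cat >> h.py <<'E'
def tinpts(piv,a,th,ang=80):
    # piv world point on the axis a from mouth; th=0: axis level, bottom toward +tool x; 90: bottom down
    t=np.radians(ang);ex=np.array([np.cos(t),np.sin(t),0]);ey=np.array([np.sin(t),-np.cos(t),0]);ez=np.array([0,0,1.])
    b=np.cos(np.radians(th))*ex-np.sin(np.radians(th))*ez; n=np.cross(ey,b); ph=np.linspace(0,2*np.pi,40)
    return np.vstack([piv+b*(s)+r*(np.cos(p)*ey+np.sin(p)*n) for s,r in((-a,.033),(.074-a,.030)) for p in ph])
def fit(fn,tcp,a=.021,dz=.024,ths=range(-20,111,5),**k):
    m,_=yellow(fn,**k); out=[]
    for th in ths:
        q=proj(fn,tinpts(np.array(tcp)+[0,0,dz],a,th)).astype(np.int32); s=np.zeros(m.shape,np.uint8); cv2.fillConvexPoly(s,cv2.convexHull(q),1)
        out.append((round((m&(s>0)).sum()/(m|(s>0)).sum(),3),round((m&(s==0)).sum()/m.sum(),3),th))
    return sorted(out)[::-1][:5]
E
python3 - <<'E'
from h import *
print('w12',fit('w12',[.5615,-.1746,.0081]))
for w in('w13','w14','w15'):print(w,fit(w,[.5864,-.0574,dict(w13=.038,w14=.0505,w15=.0744)[w]]))
m,st=yellow('s15',180,420);print(st);print('s15',fit('s15',[.5864,-.0574,.0744],x0=180,x1=420))
E
```

```text
w12 [(np.float64(0.914), np.float64(0.021), 0), (np.float64(0.91), np.float64(0.052), 15), (np.float64(0.909), np.float64(0.011), -5), (np.float64(0.908), np.float64(0.038), 5), (np.float64(0.9), np.float64(0.058), 10)]
w13 [(np.float64(0.804), np.float64(0.009), 10), (np.float64(0.796), np.float64(0.013), 15), (np.float64(0.785), np.float64(0.007), 5), (np.float64(0.763), np.float64(0.117), 75), (np.float64(0.761), np.float64(0.045), 20)]
w14 [(np.float64(0.792), np.float64(0.002), 25), (np.float64(0.786), np.float64(0.059), 55), (np.float64(0.779), np.float64(0.031), 30), (np.float64(0.773), np.float64(0.07), 60), (np.float64(0.768), np.float64(0.002), 20)]
w15 [(np.float64(0.764), np.float64(0.0), 45), (np.float64(0.759), np.float64(0.001), 50), (np.float64(0.756), np.float64(0.01), 40), (np.float64(0.748), np.float64(0.009), 55), (np.float64(0.748), np.float64(0.001), 35)]
[308 268  43  34 898]
s15 [(np.float64(0.66), np.float64(0.091), 50), (np.float64(0.654), np.float64(0.088), 45), (np.float64(0.645), np.float64(0.101), 55), (np.float64(0.645), np.float64(0.086), 40), (np.float64(0.64), np.float64(0.097), 60)]
```

```bash
python3 -m jog '[[1,0,0,-0.005,0],[1,0,0,-0.005,0],[1,0,0,-0.005,0],[1,0,0,-0.005,0],[1,0,0,-0.007,0]]'
python3 -m jog '[[1,0,0,0,0],[1,0.004,0,0,0],[1,0.004,0,0,0],[1,0,0,0,0]]'
python3 -m jog '[[1,0.004,0,0,0],[1,0.004,0,0,0],[1,0,0,0,0]]'
python3 - <<'E'
from h import *
snap('wrist','w16');snap('scene','s16');t=env.get_state()['tcp_pos'];print(t,env.get_state()['wrist_force'])
print(fit('w16',t));print(fit('s16',t,x0=180,x1=420))
E
```

```text
clock: 18.95
tcp_pos: [0.5858, -0.0573, 0.1014]
orientation: [-0.0, 0.766, 0.643, -0.0]
wrist_force: [-0.1, -1.0, -2.9]
finger_gap: 0.0642
grip_force: 22.5
clock: 19.28
tcp_pos: [0.5876, -0.0493, 0.1012]
orientation: [0.0, 0.766, 0.643, -0.0]
wrist_force: [-1.0, -1.6, -1.3]
finger_gap: 0.0637
grip_force: 22.4
clock: 19.53
tcp_pos: [0.5895, -0.0436, 0.1026]
orientation: [0.003, 0.766, 0.643, -0.001]
wrist_force: [-3.1, -9.1, 6.7]
finger_gap: 0.064
grip_force: 19.9
[ 0.5894525  -0.04368574  0.1025505 ] [-3.92156884 -8.49727478  5.31357371]
[(np.float64(0.751), np.float64(0.004), 80), (np.float64(0.748), np.float64(0.014), 85), (np.float64(0.745), np.float64(0.001), 75), (np.float64(0.743), np.float64(0.028), 90), (np.float64(0.732), np.float64(0.045), 95)]
[(np.float64(0.689), np.float64(0.094), 80), (np.float64(0.684), np.float64(0.085), 85), (np.float64(0.681), np.float64(0.077), 90), (np.float64(0.68), np.float64(0.114), 75), (np.float64(0.665), np.float64(0.088), 95)]
```

```bash
python3 -m jog '[[1,-0.02,0,0,0],[1,-0.035,-0.005,0,0],[1,-0.035,-0.005,0,0],[1,-0.025,-0.005,0,0],[1,0,0,0,0]]'
python3 -m jog '[[1,0,0,0.02,0],[1,0,0,0.02,0],[1,0,0,0.02,0],[1,0,0,0.006,0],[1,0,0,0,0]]'
python3 -m jog '[[1,0.001,0,0.002,0],[1,0.001,0,0.002,0],[1,0,0,0,0]]'
python3 -m jog '[[1,0.001,0,0.002,0],[1,0,0,0,0]]'
```

```text
clock: 20.05
tcp_pos: [0.5534, -0.1558, 0.1011]
orientation: [0.001, 0.767, 0.641, -0.0]
wrist_force: [-0.3, 0.3, -0.7]
finger_gap: 0.0636
grip_force: 22.6
clock: 20.47
tcp_pos: [0.556, -0.1515, 0.0356]
orientation: [0.001, 0.766, 0.643, 0.001]
wrist_force: [1.8, 1.0, 1.5]
finger_gap: 0.0635
grip_force: 21.5
clock: 20.72
tcp_pos: [0.5568, -0.15, 0.0347]
orientation: [0.002, 0.766, 0.643, 0.001]
wrist_force: [-3.5, 2.8, 19.8]
finger_gap: 0.0638
grip_force: 24.1
clock: 20.88
tcp_pos: [0.5578, -0.1491, 0.0341]
orientation: [0.003, 0.766, 0.643, 0.002]
wrist_force: [-4.7, 2.2, 27.2]
finger_gap: 0.064
grip_force: 27.1
```

```bash
python3 -m jog '[[1,0,0,-0.004,0],[-0.8,0,0,0,0],[-0.8,0,0,0,0],[-0.8,0,0,0,0],[-0.8,0,0,0,0]]'
python3 -m jog '[[-0.8,0,0,-0.01,0],[-0.8,0,0,0,0],[-0.8,0,0,0,0]]'
python3 - <<'E'
from h import *
snap('wrist','w17');snap('scene','s17');t=env.get_state()['tcp_pos'];print(t,env.get_state()['wrist_force'])
p=[t[0],t[1],.053]
print(fit('w17',p,dz=0,ths=range(60,121,5)));print(fit('s17',p,dz=0,ths=range(60,121,5),x0=180,x1=420))
a=cv2.imread('pics/s17.png')[200:360,190:400];b=cv2.imread('pics/w17.png')
cv2.imwrite('pics/v17.png',np.hstack([cv2.resize(a,(480,400),interpolation=cv2.INTER_CUBIC),cv2.resize(b[140:460,200:450],(312,400))]))
E
```

```text
clock: 21.3
tcp_pos: [0.5544, -0.1488, 0.0323]
orientation: [-0.001, 0.766, 0.643, -0.0]
wrist_force: [-0.4, -0.2, -0.4]
finger_gap: 0.077
grip_force: 0.0
clock: 21.55
tcp_pos: [0.5554, -0.1495, 0.0436]
orientation: [0.001, 0.766, 0.643, 0.0]
wrist_force: [0.4, 0.1, 0.2]
finger_gap: 0.0767
grip_force: 0.0
[ 0.55484601 -0.1493009   0.04309966] [ 0.04921177 -0.04871174 -0.10865803]
[(np.float64(0.691), np.float64(0.061), 70), (np.float64(0.69), np.float64(0.055), 65), (np.float64(0.69), np.float64(0.052), 60), (np.float64(0.663), np.float64(0.09), 75), (np.float64(0.653), np.float64(0.141), 120)]
[(np.float64(0.738), np.float64(0.024), 75), (np.float64(0.73), np.float64(0.044), 70), (np.float64(0.708), np.float64(0.036), 80), (np.float64(0.69), np.float64(0.084), 65), (np.float64(0.679), np.float64(0.047), 85)]
```

View pics/v17.png

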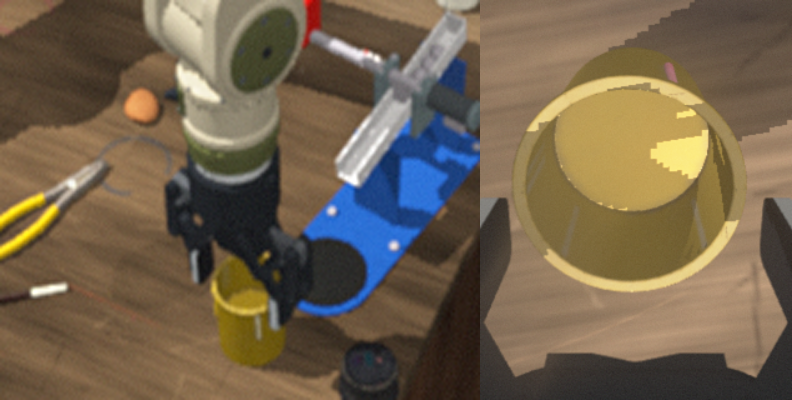

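Run:
```python
from h import *
t=env.get_state()['tcp_pos']
f=lambda u,v:(200+(u-480)*250/312,140+v*.8)
print('rim',totool(atz('w17',*f(629,185),.074),t),'rimL/R',totool(atz('w17',*f(513,185),.074),t),totool(atz('w17',*f(746,185),.074),t),'far/near',totool(atz('w17',*f(629,77),.074),t),totool(atz('w17',*f(629,291),.074),t))
print('bot',totool(atz('w17',*f(632,150),.001),t))
```

```text
rim [ 0.01723933 -0.00194274] rimL/R [ 0.01728281 -0.03440323] [0.01726466 0.03083221] far/near [ 0.04806817 -0.00183797] [-0.01739916 -0.00205527]
bot [ 3.60819052e-05 -1.50931275e-03]
```

```bash
cat >> h.py <<'E'
def fitup(fn,tcp,zb=0,**k):
    # upright-ish tin: bottom centre at tool offset x,y height zb, tilt
    from scipy.optimize import minimize
    m,_=yellow(fn,**k); c=cv2.convexHull(np.argwhere(m)[:,::-1].astype(np.int32)); M=np.zeros(m.shape,np.uint8); cv2.fillConvexPoly(M,c,1)
    t=np.radians(80);ex=np.array([np.cos(t),np.sin(t),0]);ey=np.array([np.sin(t),-np.cos(t),0])
    def iou(p,d=False):
        B=np.array([tcp[0],tcp[1],zb+.037])+ex*p[0]/1e3+ey*p[1]/1e3
        q=proj(fn,tinpts(B,.037,p[2])); s=np.zeros(m.shape,np.uint8); cv2.fillConvexPoly(s,cv2.convexHull((q*16).astype(np.int32)),1,shift=4)
        return -((M&s).sum()/(M|s).sum())
    best=min((minimize(iou,[x,-1,th],method='Nelder-Mead',options=dict(initial_simplex=[[x,-1,th],[x+6,-1,th],[x,4,th],[x,-1,th+8]],xatol=.1,fatol=1e-4)) for x in(0,15) for th in(75,90)),key=lambda r:r.fun)
    return best.x.round(1),round(best.fun,3)
E
python3 - <<'E'
from h import *
t=env.get_state()['tcp_pos']
for zb in(0,.005,.015):print(zb,fitup('w17',t,zb),fitup('s17',t,zb,x0=180,x1=420))
E
```

```text
0 (array([16. , -1.5, 92.2]), np.float64(-0.938)) (array([ 6.2, -1.9, 74.1]), np.float64(-0.847))
0.005 (array([18.3, -1.4, 94.6]), np.float64(-0.878)) (array([ 2.4,  0.7, 73.6]), np.float64(-0.843))
0.015 (array([19.1, -1.3, 93.6]), np.float64(-0.751)) (array([-4.5,  5.7, 72.4]), np.float64(-0.841))
```

```bash
python3 -m jog '[[-0.8,0.008,-0.001,0,0],[-0.8,0.008,-0.0005,-0.001,0],[1,0,0,0,0],[1,0,0,0,0],[1,0,0,0,0]]' 25
python3 -m jog '[[1,0,0,0,0],[1,0,0,0,0],[1,0,0,0,0],[1,0,0,0,0]]'
python3 -m jog '[[1,0,0,-0.01,0],[1,0,0,-0.015,0],[1,0,0,-0.01,0],[1,0,0,0,0]]'
python3 - <<'E'
from h import *
snap('wrist','w18');t=env.get_state()['tcp_pos'];print(t,env.get_state()['wrist_force'])
for zb in(0.025,.03,.035,.04):print(zb,fitup('w18',t,zb))
print('pad',totool([.588,-.046],t))
E
```

```text
clock: 22.07
tcp_pos: [0.5561, -0.1326, 0.0444]
orientation: [0.0, 0.766, 0.643, 0.0]
wrist_force: [-0.2, 2.3, 5.1]
finger_gap: 0.065
grip_force: 27.2
clock: 22.4
tcp_pos: [0.5561, -0.133, 0.0445]
orientation: [0.0, 0.766, 0.643, 0.0]
wrist_force: [-0.0, 2.2, 5.5]
finger_gap: 0.0645
grip_force: 27.2
clock: 22.73
tcp_pos: [0.5576, -0.1341, 0.0815]
orientation: [0.002, 0.766, 0.643, 0.001]
wrist_force: [0.8, -0.4, -0.5]
finger_gap: 0.0647
grip_force: 28.7
[ 0.55710191 -0.13382512  0.08033638] [-1.10095306  0.37455445 -0.83149026]
0.025 (array([-8.8, -0.2, 85.1]), np.float64(-0.941))
0.03 (array([-5. ,  0.1, 90.1]), np.float64(-0.968))
0.035 (array([-2. ,  0.7, 92.5]), np.float64(-0.957))
0.04 (array([ 1.3,  0.5, 96.6]), np.float64(-0.909))
pad [0.09185625 0.01517801]
```

```bash
python3 -m jog '[[1,0.02,0.005,0,0],[1,0.025,0.005,0,0],[1,0.025,0.005,0,0],[1,0.015,0,0,0],[1,0,0,0,0]]'
python3 -m jog '[[1,0.005,0,0,0],[1,0.003,0,0,0],[1,0,0,0,0]]'
python3 - <<'E'
from h import *
snap('wrist','w19');t=env.get_state()['tcp_pos'];print(t,env.get_state()['wrist_force'])
print(fitup('w19',t,.032))
im=cv2.imread('pics/w19.png');h=cv2.cvtColor(im,cv2.COLOR_BGR2HSV)
for r in range(90,300,10): print(r,h[r,240:420:12,1].tolist())
E
```

```text
clock: 23.2
tcp_pos: [0.5854, -0.0492, 0.078]
orientation: [-0.001, 0.765, 0.644, -0.0]
wrist_force: [0.7, -0.2, -2.2]
finger_gap: 0.0642
grip_force: 28.6
clock: 23.45
tcp_pos: [0.5866, -0.0442, 0.0786]
orientation: [-0.0, 0.766, 0.643, -0.0]
wrist_force: [-0.7, 0.4, -1.7]
finger_gap: 0.0645
grip_force: 28.7
[ 0.58664834 -0.044613    0.07877829] [ 0.2058634   1.01728448 -0.94033031]
(array([-27. ,  -0. , 133.7]), np.float64(-0.876))
90 [76, 149, 144, 141, 3, 15, 13, 13, 0, 1, 16, 17, 130, 136, 139]
100 [76, 149, 145, 142, 5, 5, 9, 14, 8, 1, 16, 109, 130, 135, 125]
110 [77, 145, 145, 141, 10, 14, 12, 12, 1, 1, 12, 127, 128, 134, 118]
120 [74, 146, 146, 139, 29, 9, 11, 14, 1, 1, 14, 123, 128, 132, 113]
130 [70, 148, 6, 137, 74, 10, 14, 14, 1, 1, 17, 122, 125, 10, 106]
140 [68, 145, 28, 141, 110, 9, 13, 12, 0, 1, 17, 118, 90, 8, 22]
150 [73, 147, 148, 136, 125, 9, 15, 12, 1, 1, 10, 117, 88, 88, 36]
160 [73, 148, 145, 133, 122, 10, 14, 13, 1, 1, 8, 114, 83, 92, 33]
170 [64, 144, 140, 135, 122, 10, 14, 14, 1, 1, 2, 71, 77, 90, 38]
180 [72, 145, 141, 130, 123, 13, 13, 15, 0, 1, 2, 68, 69, 86, 41]
190 [68, 145, 140, 128, 8, 13, 13, 17, 8, 15, 1, 64, 71, 92, 50]
200 [72, 145, 140, 15, 10, 13, 13, 15, 19, 12, 1, 23, 77, 97, 44]
210 [72, 146, 131, 3, 13, 13, 16, 18, 19, 18, 1, 22, 22, 105, 52]
220 [77, 144, 18, 11, 5, 24, 88, 82, 74, 75, 2, 32, 26, 110, 61]
230 [82, 142, 14, 9, 90, 95, 86, 85, 79, 81, 22, 48, 32, 116, 65]
240 [79, 137, 18, 66, 98, 100, 95, 89, 86, 89, 89, 100, 45, 115, 75]
250 [82, 25, 31, 99, 101, 111, 102, 101, 106, 108, 77, 116, 62, 113, 80]
260 [81, 76, 123, 108, 114, 100, 99, 102, 100, 104, 129, 129, 106, 91, 86]
270 [84, 83, 111, 103, 119, 130, 130, 127, 128, 127, 111, 110, 142, 93, 88]
280 [84, 83, 97, 127, 132, 134, 134, 132, 126, 126, 129, 125, 112, 94, 90]
290 [82, 101, 111, 133, 125, 137, 134, 140, 128, 124, 130, 124, 100, 106, 91]
```

Run:
```python
from h import *
t=env.get_state()['tcp_pos']
for z in(.086,.09,.108):print('trough end?',z,totool(atz('w19',330,217,z),t),'rim far?',totool(atz('w19',325,222,z),t))
m,st=yellow('w19');print(st)
h=cv2.cvtColor(cv2.imread('pics/w19.png'),cv2.COLOR_BGR2HSV);print(h[205:275:3,325].tolist())
```

```text
trough end? 0.086 [0.0374121  0.00139111] rim far? [ 0.03538224 -0.00056761]
trough end? 0.09 [0.03843866 0.00133429] rim far? [ 0.03646386 -0.0005713 ]
trough end? 0.108 [0.04305816 0.0010786 ] rim far? [ 0.04133116 -0.00058787]
[  242   243   172   164 18415]
[[12, 16, 212], [11, 17, 214], [10, 14, 214], [20, 86, 127], [21, 80, 128], [19, 82, 130], [19, 83, 132], [18, 81, 132], [20, 90, 131], [19, 87, 135], [19, 85, 135], [19, 92, 133], [19, 91, 135], [18, 98, 136], [19, 100, 135], [19, 99, 141], [19, 106, 144], [19, 101, 162], [19, 101, 166], [20, 105, 160], [20, 124, 187], [19, 128, 187], [20, 138, 212], [20, 137, 211]]
```

```bash
python3 -m jog '[[1,0.004,0.001,0.005,0],[1,0,0,0.008,0],[1,0,0,0.007,0],[1,0,0,0,0]]'
python3 -m jog '[[1,0,0,0.002,0],[1,0,0,0,0]]'
python3 -m jog '[[1,0,0,0.002,0],[1,0,0,0,0]]'
python3 -m jog '[[1,0,0,0.002,0],[1,0,0,0,0]]'
```

```text
clock: 23.83
tcp_pos: [0.587, -0.0404, 0.0567]
orientation: [-0.001, 0.766, 0.643, -0.001]
wrist_force: [-0.1, 0.5, -1.1]
finger_gap: 0.0641
grip_force: 28.6
clock: 24.0
tcp_pos: [0.5882, -0.0405, 0.0564]
orientation: [-0.0, 0.766, 0.643, -0.0]
wrist_force: [-0.3, -0.3, -1.7]
finger_gap: 0.0645
grip_force: 28.7
clock: 24.17
tcp_pos: [0.5886, -0.0405, 0.0549]
orientation: [0.0, 0.766, 0.643, -0.0]
wrist_force: [0.5, 0.6, -0.9]
finger_gap: 0.0645
grip_force: 28.7
clock: 24.33
tcp_pos: [0.5885, -0.0404, 0.0528]
orientation: [0.0, 0.766, 0.643, -0.0]
wrist_force: [0.2, -0.2, -1.1]
finger_gap: 0.0643
grip_force: 28.7
```

```bash
python3 -m jog '[[1,0,0,0.001,0],[1,0,0,0,0]]'
python3 -m jog '[[1,0,0,0.001,0],[1,0,0,0,0]]'
python3 -m jog '[[1,0,0,0.001,0],[1,0,0,0,0]]'
```

```text
clock: 24.5
tcp_pos: [0.5885, -0.0404, 0.0519]
orientation: [0.0, 0.766, 0.643, -0.0]
wrist_force: [0.5, 1.2, -1.1]
finger_gap: 0.0643
grip_force: 28.7
clock: 24.67
tcp_pos: [0.5885, -0.0404, 0.0509]
orientation: [0.0, 0.766, 0.643, -0.0]
wrist_force: [0.6, -0.3, -1.1]
finger_gap: 0.0644
grip_force: 28.7
clock: 24.83
tcp_pos: [0.5887, -0.0404, 0.0504]
orientation: [0.0, 0.766, 0.643, 0.0]
wrist_force: [-1.2, 0.8, 1.2]
finger_gap: 0.0644
grip_force: 28.9
```

```bash
python3 -m jog '[[1,0,0,0.0007,0],[1,0,0,0,0],[0.1,0,0,0,0],[-0.75,0,0,0,0],[-0.75,0,0,0,0]]'
python3 -m jog '[[-0.75,0,0,0,0],[-0.75,0,0,0,0],[-0.75,0,0,-0.01,0],[-0.75,0,0,-0.03,0],[-0.75,0,0,-0.04,0]]'
python3 -m jog '[[-0.75,0,0,-0.04,0],[-0.75,-0.03,0,-0.03,0],[-0.75,-0.03,0,0,0],[-0.75,0,0,0,0],[-0.75,0,0,0,0]]'
python3 - <<'E'
from h import *
snap('wrist','w20');snap('scene','s20');t=env.get_state()['tcp_pos'];print(t)
print(fitup('w20',t,.006),fitup('s20',t,.006,x0=180,x1=450))
K=fitup('w20',t,.006)[0]; print('pad',totool([.588,-.044],t)*1e3)
m,st=yellow('w20');print(st)
h=cv2.cvtColor(cv2.imread('pics/w20.png'),cv2.COLOR_BGR2HSV)
d=((h[...,2]<60)&(h[...,1]<90)).astype('uint8')
blue=((h[...,0]>100)&(h[...,0]<120)&(h[...,1]>120)); r=np.where(blue.sum(1)>10)[0];print('blue rows',r.min(),r.max())
for r in range(r.max()-100,r.max()+1,10):
  c=np.where(blue[r])[0]; print(r,c.min(),c.max()) if len(c) else 0
E
```

```text
clock: 25.25
tcp_pos: [0.5888, -0.0405, 0.0494]
orientation: [0.0, 0.766, 0.643, 0.0]
wrist_force: [1.1, -0.1, -0.6]
finger_gap: 0.075
grip_force: 0.0
clock: 25.67
tcp_pos: [0.5858, -0.0399, 0.1273]
orientation: [-0.003, 0.766, 0.643, -0.002]
wrist_force: [-0.0, -0.4, -0.8]
finger_gap: 0.0746
grip_force: 0.0
clock: 26.08
tcp_pos: [0.5784, -0.1003, 0.1999]
orientation: [0.001, 0.767, 0.642, 0.0]
wrist_force: [-0.3, -1.0, 0.1]
finger_gap: 0.0749
grip_force: 0.0
[ 0.57777569 -0.09858851  0.19841827]
(array([ 44.9,   2.3, 104. ]), np.float64(-0.822)) (array([54.4, -0.3, 88.4]), np.float64(-0.978))
pad [55.53461645  0.58978616]
[ 282   98   88   88 5583]
blue rows 0 115
15 266 381
25 266 381
35 267 380
45 267 379
55 268 379
65 268 378
75 268 378
85 269 377
95 269 377
105 269 376
115 270 280
```

```bash
python3 -m jog '[[-0.75,0,0,-0.03,0],[-0.75,0,0,-0.03,0],[-0.75,0.02,-0.02,0,0],[-0.75,0.025,-0.02,0,0],[-0.75,0.025,-0.02,0,0]]'
python3 -m jog '[[-0.2,0.025,-0.02,0,0],[-0.2,0.025,-0.015,0,0],[-0.2,0.025,-0.01,0,0],[-0.2,0.025,-0.01,0,0],[-0.2,0.016,0,0,0]]'
python3 -m jog '[[-0.2,0,0,0,0],[-0.2,0,0,0,0],[-0.2,0,0,0,0]]'
python3 - <<'E'
from h import *
snap('wrist','w21');snap('scene','s21');snap('top','t21');s=env.get_state();t=s['tcp_pos'];print(t,s['finger_gap'])
h=cv2.cvtColor(cv2.imread('pics/w21.png'),cv2.COLOR_BGR2HSV)
m=(((h[...,0]<6)|(h[...,0]>174))&(h[...,1]>170)&(h[...,2]>90)).astype('uint8')
n,l,st,c=cv2.connectedComponentsWithStats(m)
for k in np.argsort(-st[1:,4])[:4]+1:
  print(st[k],c[k])
  x,y,w,hh,_=st[k]
  for z in(.175,.17): print(z,[totool(atz('w21',*p,z),t).round(4).tolist() for p in((x,y),(x+w,y),(x,y+hh),(x+w,y+hh),c[k])])
E
```

```text
clock: 26.6
tcp_pos: [0.5307, -0.0181, 0.2583]
orientation: [-0.0, 0.766, 0.643, -0.0]
wrist_force: [0.6, 0.9, -1.3]
finger_gap: 0.0745
grip_force: 0.0
clock: 27.02
tcp_pos: [0.4947, 0.1075, 0.2583]
orientation: [-0.001, 0.765, 0.644, -0.001]
wrist_force: [0.5, -0.1, -0.2]
finger_gap: 0.0512
grip_force: 0.0
clock: 27.27
tcp_pos: [0.4968, 0.1044, 0.2582]
orientation: [-0.0, 0.766, 0.643, -0.001]
wrist_force: [0.1, -0.9, 0.7]
finger_gap: 0.0513
grip_force: 0.0
[0.49719324 0.10349434 0.25845595] 0.050896310329407016
[317 194  20  60 491] [325.51934827 220.60692464]
0.175 [[0.0294, -0.006], [0.0294, 0.0064], [-0.0102, -0.0061], [-0.0102, 0.0069], [0.0123, -0.0007]]
0.17 [[0.0284, -0.0061], [0.0284, 0.0066], [-0.0121, -0.0063], [-0.012, 0.0071], [0.0109, -0.0006]]
[327 251   5   3   8] [329.    252.125]
0.175 [[-0.0082, 0.0004], [-0.0082, 0.0036], [-0.0102, 0.0004], [-0.0102, 0.0036], [-0.0089, 0.0017]]
0.17 [[-0.0099, 0.0004], [-0.0099, 0.0037], [-0.012, 0.0004], [-0.012, 0.0037], [-0.0107, 0.0017]]
[328 194   2   4   5] [328.4 195.4]
0.175 [[0.0294, 0.0008], [0.0294, 0.0021], [0.0268, 0.0009], [0.0269, 0.0021], [0.0285, 0.0011]]
0.17 [[0.0284, 0.0009], [0.0284, 0.0022], [0.0258, 0.0009], [0.0258, 0.0022], [0.0275, 0.0011]]
[329 201   4   3   4] [330.5  201.75]
0.175 [[0.0249, 0.0015], [0.0249, 0.004], [0.023, 0.0015], [0.023, 0.004], [0.0245, 0.0024]]
0.17 [[0.0239, 0.0015], [0.0239, 0.0041], [0.0219, 0.0016], [0.0219, 0.0041], [0.0234, 0.0025]]
```

```bash
python3 -m jog '[[-0.2,0.003,0,0.03,0],[-0.2,0,0,0.03,0],[-0.2,0,0,0.025,0],[-0.2,0,0,0.01,0],[-0.2,0,0,0,0]]' 40
python3 -m jog '[[-0.2,0,0,0.008,0],[1,0,0,0,0],[1,0,0,0,0],[1,0,0,0,0],[1,0,0,0,0]]'
python3 -m jog '[[1,0,0,0,0],[1,0,0,0,0],[1,0,0,0,0],[1,0,0,0,0]]'
```

```text
clock: 27.83
tcp_pos: [0.4959, 0.1063, 0.1612]
orientation: [-0.002, 0.766, 0.642, -0.002]
wrist_force: [-0.2, -0.0, 0.2]
finger_gap: 0.0512
grip_force: 0.0
clock: 28.25
tcp_pos: [0.4988, 0.1071, 0.1571]
orientation: [0.001, 0.766, 0.643, 0.001]
wrist_force: [1.0, 0.2, 1.8]
finger_gap: 0.0122
grip_force: 39.3
clock: 28.58
tcp_pos: [0.4988, 0.1071, 0.157]
orientation: [0.001, 0.766, 0.643, 0.001]
wrist_force: [0.1, -0.6, 5.5]
finger_gap: 0.0123
grip_force: 39.7
```

```bash
python3 -m jog '[[1,0,-0.004,0,0],[1,0,-0.005,0,0],[1,0,-0.005,0,0],[1,0,-0.005,0,0],[1,0,-0.005,0,0]]'
python3 -m jog '[[1,0,-0.004,0,0],[1,0,-0.002,0,0],[1,0,0,0,0],[1,0,0,0,0]]'
python3 - <<'E'
from h import *
s=env.get_state();print(totool(s['tcp_pos'],[.4988,.1071]),s['tcp_pos'],s['wrist_force'],s['finger_gap'])
snap('wrist','w22');snap('top','t22');snap('scene','s22')
h=cv2.cvtColor(cv2.imread('pics/w22.png'),cv2.COLOR_BGR2HSV)
for r in range(60,240,8): print(r,[f'{a}/{b}/{c}' for a,b,c in h[r,340:460:6].tolist()])
E
```

```text
clock: 29.0
tcp_pos: [0.4763, 0.1113, 0.1571]
orientation: [0.002, 0.766, 0.643, 0.002]
wrist_force: [6.6, -0.6, 4.6]
finger_gap: 0.0122
grip_force: 39.5
clock: 29.33
tcp_pos: [0.4707, 0.1124, 0.1571]
orientation: [0.002, 0.766, 0.643, 0.002]
wrist_force: [6.6, -0.4, 3.1]
finger_gap: 0.0122
grip_force: 39.4
[ 0.00030215 -0.02858615] [0.47070061 0.1123615  0.15705583] [ 6.56575365 -0.36708189  3.063298  ] 0.012205842003040127
60 ['15/89/170', '16/92/166', '15/87/165', '13/90/164', '15/90/162', '16/87/164', '14/88/166', '16/89/167', '15/90/164', '14/81/157', '15/86/155', '14/85/165', '15/93/164', '14/80/108', '14/84/106', '13/80/111', '14/83/108', '14/77/106', '15/81/104', '15/83/110']
68 ['14/87/158', '14/85/156', '14/87/158', '14/88/154', '15/86/158', '14/90/159', '15/86/160', '14/88/168', '14/87/167', '15/91/162', '14/86/157', '14/87/152', '13/86/146', '14/88/98', '14/83/104', '17/84/100', '14/77/103', '14/81/101', '16/82/96', '16/85/96']
76 ['14/90/155', '14/87/155', '15/87/150', '15/84/148', '14/83/138', '16/87/140', '15/84/140', '14/83/136', '15/89/140', '14/84/148', '14/87/159',
[... 4733 characters left out ...]
/77/146', '13/77/149', '13/82/149', '13/81/152', '12/79/145', '12/82/149', '12/80/156', '13/75/150', '13/72/152', '110/152/220', '110/150/220', '109/148/223']
228 ['13/89/143', '14/86/142', '14/84/145', '14/86/145', '14/84/145', '14/83/148', '15/83/153', '14/82/162', '13/82/156', '13/84/152', '13/82/150', '12/79/148', '12/71/147', '13/80/150', '13/77/156', '13/75/159', '12/74/158', '109/141/223', '109/145/220', '109/141/220']
236 ['13/87/146', '14/87/140', '14/89/144', '14/81/148', '13/81/151', '15/82/147', '14/81/145', '13/81/145', '15/79/146', '15/80/144', '15/76/145', '14/80/153', '13/77/158', '14/80/165', '13/79/161', '14/74/165', '13/78/170', '109/146/222', '110/143/220', '110/142/219']
```

```bash
python3 -m jog '[[1,0,-0.0015,0,0],[1,0,0,0,0],[1,0,0,0,0],[1,0,0,0,0],[1,0,0,0,0]]'
python3 -m jog '[[1,0,0,0,0],[1,0,0,0,0],[1,0,0,0,0],[1,0,0,0,0],[1,0,0,0,0]]' >/dev/null
python3 -m jog '[[1,0,0,0,0],[1,0,0,0,0],[1,0,0,0,0],[1,0,0,0,0],[1,0,0,0,0]]' >/dev/null
python3 -m jog '[[1,0,0,0,0],[1,0,0,0,0],[1,0,0,0,0],[1,0,0,0,0],[1,0,0,0,0]]' >/dev/null
python3 -m jog '[[1,0,0,0,0],[1,0,0,0,0],[1,0,0,0,0],[1,0,0,0,0],[1,0,0,0,0]]'
python3 - <<'E'
from h import *
s=env.get_state();print(totool(s['tcp_pos'],[.4988,.1071]))
snap('top','t23');snap('scene','s23')
t=s['tcp_pos'];print('tin',fitup('s23',[.5777,-.0986,.2],.006,x0=180,x1=450))
# expected ball positions in trough before: from crop c1, circles at ~ (95..160,140..155)/4
for f in('scene','top'):
  a=cv2.imread('pics/'+('s20.png' if f=='scene' else 'top0.png')).astype(int);b=cv2.imread('pics/'+('s23.png' if f=='scene' else 't23.png')).astype(int)
  d=(abs(a-b).max(2)>30).astype('uint8'); 
  if f=='top': d[235:]=0; d[:,:255]=0;d[:,365:]=0
  else: d[:190]=0; d[:,:300]=0
  n,l,st,c=cv2.connectedComponentsWithStats(d)
  print(f,[(st[k].tolist()) for k in range(1,n) if st[k,4]>8])
# ball row predicted pixel line
o=np.array([.610,.084]);y=np.array([.1736,.985])
print(proj('s23',[[*(o+y*v),.125+.2*v] for v in(.01,.03,.05,.07,.09)]).round().tolist(),proj('t23',[[*(o+y*v),.125+.2*v] for v in(.01,.03,.05,.07,.09)]).round().tolist(), 'tin mouth',proj('s23',[[.588,-.045,.08],[.588,-.045,.01]]).round().tolist())
E
```

```text
clock: 29.9
tcp_pos: [0.4695, 0.1126, 0.1571]
orientation: [0.002, 0.766, 0.643, 0.002]
wrist_force: [7.8, -2.2, 3.4]
finger_gap: 0.0125
grip_force: 39.5
clock: 31.57
tcp_pos: [0.4695, 0.1126, 0.1571]
orientation: [0.002, 0.766, 0.643, 0.002]
wrist_force: [6.6, -0.9, 3.7]
finger_gap: 0.0123
grip_force: 39.5
[ 0.00033912 -0.02978053]
tin (array([54.4, -0.3, 88.4]), np.float64(-0.977))
scene [[300, 190, 101, 73, 3000], [336, 190, 50, 16, 267], [398, 190, 6, 5, 16], [412, 191, 3, 5, 14], [389, 195, 32, 16, 151], [427, 197, 9, 10, 64], [426, 217, 11, 11, 72], [377, 244, 6, 5, 18], [383, 246, 12, 8, 49], [363, 250, 7, 5, 22], [374, 257, 16, 8, 60], [361, 258, 11, 6, 30], [394, 265, 4, 3, 10], [379, 266, 6, 7, 21], [398, 268, 5, 3, 11]]
top [[255, 172, 110, 63, 4302], [320, 173, 7, 12, 37], [283, 189, 9, 5, 27]]
[[369.0, 232.0], [374.0, 225.0], [378.0, 219.0], [383.0, 213.0], [388.0, 207.0]] [[292.0, 194.0], [284.0, 193.0], [276.0, 191.0], [269.0, 189.0], [261.0, 188.0]] tin mouth [[332.0, 285.0], [332.0, 308.0]]
```

Run:
```python
from h import *
g=lambda f:cv2.imread(f'pics/{f}.png').astype(int)
for a,b in(('s20','s23'),('s21','s23'),('s22','s23')):
  d=abs(g(a)-g(b)).max(2); t=d[265:325,310:356]; ys,xs=np.where(t>10); print(a,b,'tin diff n',len(ys),t.max(), (xs.mean()+310,ys.mean()+265) if len(ys) else 0)
  p=proj('s23',[[*(np.array([.610,.084])+np.array([.1736,.985])*v),.125+.2*v] for v in np.arange(-.09,.095,.012)]).round().astype(int)
  print([int(d[y-3:y+4,x-3:x+4].max()) for x,y in p])
q=proj('top0',[[*(np.array([.610,.084])+np.array([.1736,.985])*v),.125+.2*v] for v in np.arange(-.09,.095,.008)]).round().astype(int)
for f in('top0','t21','t22','t23'): print(f,[int(g(f)[y,x].mean()) for x,y in q])
c=proj('top0',[[.588,-.045,.01]]).round().astype(int)[0];print(c)
for f in('top0','t22','t23'): print(f);print(g(f)[c[1]-10:c[1]+11:2,c[0]-10:c[0]+11:2].mean(2).astype(int))
```

```text
s20 s23 tin diff n 76 50 (np.float64(334.2894736842105), np.float64(290.5657894736842))
[7, 6, 6, 6, 8, 7, 89, 91, 96, 96, 92, 77, 75, 22, 6, 52]
s21 s23 tin diff n 69 47 (np.float64(333.9855072463768), np.float64(289.7826086956522))
[8, 8, 7, 6, 8, 7, 84, 84, 69, 63, 80, 62, 46, 22, 8, 7]
s22 s23 tin diff n 100 53 (np.float64(336.01), np.float64(287.01))
[70, 70, 64, 59, 53, 53, 11, 15, 6, 8, 7, 10, 6, 6, 8, 8]
top0 [190, 200, 199, 199, 198, 198, 198, 199, 200, 201, 202, 231, 200, 200, 225, 198, 229, 193, 229, 200, 241, 218, 236, 146]
t21 [235, 240, 225, 239, 244, 224, 238, 224, 239, 187, 164, 190, 195, 195, 194, 186, 168, 180, 179, 175, 169, 168, 162, 155]
t22 [238, 243, 222, 212, 161, 218, 169, 218, 169, 214, 175, 226, 206, 201, 222, 224, 195, 196, 194, 195, 195, 194, 190, 99]
t23 [238, 243, 229, 242, 246, 228, 241, 228, 242, 242, 220, 227, 207, 201, 223, 224, 195, 196, 195, 195, 196, 194, 189, 100]
[341 209]
top0
[[130  62  48  47  45  45  44  43  46  59  80]
 [ 77  50  47  47  46  46  45  43  44  43  59]
 [ 69  50  49  48  46  45  45  44  43  43  45]
 [ 63  50  49  48  47  45  4
[... 692 characters left out ...]
136 129 123 122 122 121 120 129 127]
 [ 70  74  99 134 142 130 131 127 131 145  96]
 [ 77  70  72  88 112 126 133 123 103  75  88]
 [112  79  68  68  72  75  73  68  65  88 121]]
t23
[[192 133 121 156 180 179 179 174 150  94 108]
 [126 142 161 180 182 182 182 182 172 114  79]
 [117 148 179 182 182 182 182 175 139 121  93]
 [122 163 176 176 177 182 166 148 123 121 108]
 [125 141 129 129 132 147 128 124 121 122 113]
 [ 89 138 125 123 122 123 122 121 121 121 108]
 [ 75 138 133 123 123 123 121 121 122 119 104]
 [ 71  93 136 130 124 122 122 122 122 132 127]
 [ 71  74 100 133 143 131 134 127 136 149  99]
 [ 79  70  73  89 112 126 137 124 110  79  89]
 [112  80  69  69  73  75  75  68  65  88 120]]
```

Run:
```python
from h import *
g=lambda f:cv2.imread(f'pics/{f}.png').astype(int)
for a,b,th in(('t22','t23',14),('s20','s23',14),('s22','s23',14)):
  d=(abs(g(a)-g(b)).max(2)>th).astype('uint8')
  if a=='s20': d[:235]=0
  n,l,st,c=cv2.connectedComponentsWithStats(d)
  print(a,b,[(st[k].tolist()) for k in range(1,n) if st[k,4]>5])
P=lambda f,z,r:(lambda q:(q.min(0).round(),q.max(0).round()))(proj(f,[[.588+r*np.cos(p),-.045+r*np.sin(p),z] for p in np.linspace(0,6.28,30)]))
for f in('top0','s23'): print(f,'rim',P(f,.08,.033),'floor',P(f,.008,.029))
```

```text
t22 t23 [[296, 187, 3, 3, 7], [199, 189, 3, 2, 6], [298, 192, 25, 12, 139], [282, 208, 13, 4, 35], [233, 211, 10, 3, 13], [271, 211, 10, 3, 20], [247, 212, 21, 3, 30], [293, 213, 3, 3, 6], [295, 232, 2, 5, 9], [228, 236, 2, 4, 7], [259, 249, 7, 3, 18], [268, 249, 8, 3, 18], [296, 248, 2, 4, 6], [243, 250, 8, 3, 21], [253, 250, 5, 2, 10], [242, 254, 41, 5, 101], [244, 271, 6, 2, 7], [242, 273, 2, 5, 8], [295, 273, 2, 7, 12], [230, 277, 2, 5, 6], [285, 282, 12, 12, 26], [230, 285, 5, 13, 26], [237, 285, 6, 8, 15], [309, 360, 3, 3, 6]]
s20 s23 [[290, 235, 13, 12, 116], [319, 235, 35, 28, 517], [362, 235, 41, 36, 499], [141, 244, 6, 4, 18], [401, 245, 3, 3, 6], [362, 247, 8, 9, 37], [186, 250, 28, 15, 210], [160, 257, 25, 7, 74], [360, 258, 12, 6, 36], [378, 266, 7, 7, 27], [335, 293, 3, 3, 7], [377, 324, 4, 6, 14]]
s22 s23 [[253, 0, 6, 8, 11], [276, 0, 6, 14, 24], [309, 0, 7, 22, 45], [328, 0, 12, 19, 39], [112, 7, 2, 6, 11], [181, 12, 3, 6, 11], [113, 17, 2, 6, 11], [320, 16, 4, 5, 7], [305, 22, 3, 3, 6], [278, 25, 10, 38, 81], [114, 28, 2, 5, 10], [333, 30, 3, 4, 6], [325, 35, 3, 6, 6
[... 646 characters left out ...]
1, 156, 4, 3, 9], [296, 164, 5, 6, 17], [323, 165, 5, 8, 17], [325, 170, 5, 7, 12], [294, 172, 3, 4, 8], [329, 173, 8, 9, 21], [322, 174, 2, 4, 7], [302, 178, 12, 35, 141], [318, 183, 9, 14, 31], [315, 187, 3, 10, 22], [413, 189, 2, 3, 6], [435, 202, 2, 5, 7], [314, 206, 4, 5, 10], [320, 210, 6, 4, 12], [312, 212, 3, 3, 7], [372, 216, 2, 4, 6], [347, 219, 7, 4, 18], [425, 222, 3, 3, 6], [355, 244, 6, 5, 19], [380, 245, 3, 4, 6], [341, 250, 19, 19, 104], [378, 259, 3, 2, 6], [335, 293, 3, 3, 7]]
top0 rim (array([331., 194.]), array([355., 217.])) floor (array([331., 199.]), array([351., 218.]))
s23 rim (array([317., 274.]), array([348., 297.])) floor (array([319., 298.]), array([346., 318.]))
```

Run:
```python
from h import *
snap('top','t24');snap('scene','s24')
S=lambda f:cv2.cvtColor(cv2.imread(f'pics/{f}.png'),cv2.COLOR_BGR2HSV)[...,1]
for f in('s20','s24'): print(f);print('\n'.join(' '.join(f'{v:3d}' for v in r) for r in S(f)[276:304:2,316:352:2]))
for f in('t21','t24'): print(f);print('\n'.join(' '.join(f'{v:3d}' for v in r) for r in S(f)[190:224:2,322:362:2]))
```

```text
s20
113 115 109 127 150 159 181 197 194 198 186 166  60 101 199 217 204 197
106 107 137 169 192 226 239 224 221 228 233 216 217 155  57 144 204 200
113 138 164 177 208 228 222 226 228 223 219 214 223 228 181  89 184 202
110 155 177 160 196 231 219 222 220 229 213 222 228 219 191 176  53 206
124 160 206 164 195 214 238 242 229 239 217 233 217 219 188 188  46 214
133 164 201 157 209 222 215 225 221 233 226 208 231 218 186 206  59 214
121 161 193 189 225 224 214 208 204 205 208 214 229 223 199 187  20 209
120 169 178 233 217 198 187 181 198 182 181 190 203 218 200 159 138 202
110 183 174 167 172 200 201 208 210 214 206 208 196 188 178 133 194 204
109 220 213 170 164 185 199 209 210 206 209 205 185 161 196 117 196 203
116 212 224 224 189 161 166 157 169 159 161 169 174 199 225 109 195 204
 90  66 232 224 232 227 215 193 196 181 133 175 215 229 227  53 200 204
200  36 227 225 229 231 255 215 228 213  92 167 221 214 232  64 201 201
182 160 227 217 239 214 231 240 231 214  87 160 228 204 220 202 168 213
s24
108 112 105 127 150 161 177 195 196 191 181 159  68  98 200 210 208 202
110 108 141 
[... 2951 characters left out ...]
 128 156 162 163 166 167 167 163 164 165 154 115  17  92 102
138 135 125  14  43 129 148 153 155 158 162 163 163 166 164 151  94  73  85 104
141 141 137  30  46 127 141 152 155 158 158 161 163 164 162 144  19 115  79 103
141 142 140  38  43 104 136 147 153 158 158 159 161 161 153 136  88  99  93 105
142 141 141  83  38  62 128 136 146 153 156 158 157 152 144  74 144  55  98 105
141 143 144 126  22  40  77 126 140 140 138 138 139 140 112 115 139  46  99 104
142 143 142 142 120  22  43  65 104 125 130 125  95  56 101 149  61  95 100 102
142 143 144 145 145 131  56  31  47  50  51  42  14 105 148 104  73 101 100 104
 48  78 113 132 139 146 141 122  92  74  91 115 140 140  66  71  98  99 103 105
```

Run:
```python
from h import *
g=lambda f:cv2.imread(f'pics/{f}.png').astype(int)
for a,b,z in(('top0','t24',0),('t21','t24',0),('s20','s24',0)):
  d=(abs(g(a)-g(b)).max(2)>22).astype('uint8'); n,l,st,c=cv2.connectedComponentsWithStats(d)
  for k in range(1,n):
    if 8<st[k,4]<150:
      P=atz('top0' if a[0]=='t' else 's20',*c[k],0)
      if .35<P[0]<.9 and -.45<P[1]<.4: print(a,b,st[k].tolist(),P[:2].round(3),g(a)[int(c[k][1]),int(c[k][0])],g(b)[int(c[k][1]),int(c[k][0])])
print(proj('s24',[[.588,-.045,.006],[.588,-.045,.08]]))
```

```text
top0 t24 [283, 189, 10, 6, 37] [0.639 0.114] [193 192 204] [248 250 252]
t21 t24 [207, 172, 14, 6, 53] [0.688 0.33 ] [ 69  88 107] [100 131 161]
t21 t24 [194, 184, 13, 9, 54] [0.647 0.369] [ 55  80 119] [ 82 126 189]
t21 t24 [246, 245, 4, 6, 19] [0.472 0.227] [198 227 236] [223 241 248]
t21 t24 [187, 263, 6, 3, 12] [0.424 0.396] [110 138 148] [ 81 102 113]
s20 s24 [425, 216, 12, 12, 79] [0.69  0.332] [63 83 99] [103 138 169]
s20 s24 [376, 243, 7, 11, 31] [0.606 0.188] [97 76 59] [115 103 101]
s20 s24 [363, 249, 7, 7, 26] [0.585 0.16 ] [205 125  81] [135  93  74]
s20 s24 [374, 255, 16, 10, 69] [0.629 0.147] [198 102  43] [182  94  45]
s20 s24 [360, 258, 12, 6, 33] [0.594 0.13 ] [142  73  31] [187  95  37]
s20 s24 [390, 264, 13, 7, 30] [0.668 0.141] [129  68  35] [191 100  45]
s20 s24 [379, 266, 6, 7, 23] [0.639 0.12 ] [136  69  30] [223 119  50]
s20 s24 [377, 325, 4, 5, 11] [ 0.696 -0.046] [45 60 74] [ 68  91 116]
[[332.26497582 308.80825902]
 [332.27816403 285.31876153]]
```

Run:
```python
from h import *
g=lambda f:cv2.imread(f'pics/{f}.png').astype(int)
print('noise t23-t24');D=lambda a,b:print('\n'.join(' '.join(f'{v:3d}' for v in r) for r in abs(g(a)-g(b)).max(2)[192:220,328:358]))
print(abs(g('t23')-g('t24')).max(2)[192:220,328:358].max());D('t22','t24')
p=proj('s23',[[*(np.array([.610,.084])+np.array([.1736,.985])*v),.1+.2*(v+.094)] for v in(-.09,-.06,-.01)]).round();print(p.tolist())
d=abs(g('s22')-g('s24')).max(2)[245:300,312:366:1];ys,xs=np.where(d>20);print(sorted(zip((xs+312).tolist(),(ys+245).tolist()))[::6])
```

```text
noise t23-t24
3
  2   1   1   1   0   1   2   1   3   1   1   1   1   2   1   0   1   1   1   1   1   1   1   1   1   1   1   1   1   1
  2   2   3   2   1   2   2   2   2   0   0   1   2   1   3   3   1   3   3   1   1   1   0   2   1   1   1   1   1   1
  2   2   2   1   1   2   0   0   2   0   1   2   1   3   6   3   1   2   2   0   1   1   1   1   2   1   1   1   1   2
  1   1   1   3   1   1   2   2   4   2   3   1   1   2   4   2   2   2   2   1   1   1   1   0   2   1   2   0   1   0
  1   1   2   2   1   2   4   3   2   3   2   2   2   1   1   1   1   1   1   0   0   1   2   2   2   1   1   2   1   1
  1   1   1   2   1   4  10   4   1   1   6   3   3   0   1   1   1   0   1   0   2   0   1   2   0   1   0   0   1   1
  0   1   1   1   0   3   5   1   6   2  11   6   3   0   1   0   1   1   1   1   1   0   1   1   2   7   3   2   0   0
  0   1   1   1   2   3   4  13  22  10   3   4   2   0   1   1   2   1   0   1   0   1   1   2   8  18  13   3   1   1
  0   1   1   1   3   9  12  26  25   9   1   1   1   1   1   2   2   1   2   1   0   1   0   1   6  15   8   1   2   0
  1 
[... 1865 characters left out ...]
 1   5  16  13   7   5   3   2   1   1   0   2   2
  1   1   1   1   1   1   3   2   2   1   2   1   0   0   2   5   4   2   4  11  13   5   2   2   1   2   1   0   0   1
  2   2   1   2   1   1   0   2   1   3   2   2   1   2   2   3   2   2   3   3   4   3   1   1   1   1   1   2   1   1
  2   2   1   2   2   1   2   1   2   1   2   1   2   1   1   2   0   1   1   1   1   2   1   1   1   0   0   1   2   1
[[343.0, 267.0], [351.0, 257.0], [364.0, 240.0]]
[(321, 294), (337, 294), (342, 265), (343, 266), (344, 264), (345, 262), (345, 278), (346, 266), (347, 291), (348, 262), (349, 258), (350, 256), (351, 256), (352, 253), (353, 256), (354, 253), (355, 252), (357, 246), (358, 245), (359, 245)]
```

Run:
```python
from h import *
g=lambda f:cv2.imread(f'pics/{f}.png').astype(int)
for a,b in(('s22','s24'),('s20','s22')):
  print(a,b);print('\n'.join(str(r+270)+': '+' '.join(f'{v:2d}' for v in abs(g(a)-g(b)).max(2)[r+270,314:352]) for r in range(0,50,1)))
```

```text
s22 s24
270:  3  4  2  3  2  2  5  3  2  3  2  5  5  6  4  2  1  6  5  2  6  5  3  4  1  2  1  1  2  1  1  1  2  3  5  6  5  4
271:  4  3  5  3  2  4  3  3  3  7  7  3  2  5  2  2  3  1  4  6  5  1  4  5  3  2  3  2  1  1  0  0  2  1  5  5  1  3
272:  5  1  3  4  2  4  1  4  4  6  6  3  2  4  4  5  3  2  4  8  4  3  5  4  6  3  4  2  2  1  0  0  1  1  5  1  4  4
273:  4  1  1  2  3  3  1  3  1  3  8  2  2  9  2  4  1  2  5  5  6  3  3  0  2  3  2  2  1  3  1  2  3  1  1  5  4  3
274:  5  1  1  1  2  4  3  2  3  2  4  2  7  6  2  2  4  3 13 11  2  5  4  5  4  2  4  4  5  2  4  3  2  2  3  4  5  4
275:  3  1  1  9  2  4  4  3  1  5  1  5  2  1  3  3  3  7 14 16  6  4  5  6  5  9  4  2  4  2  3  4  8  4  3  2  2  2
276:  3  3  3  4  3  5  8  2  3  1  4  4  2  6  3  6  3  6  9  8  6  4  3  3 10 12  2  8  4  2  4  7  1  5  3  1  1  3
277:  2  3  5  2  2  4  1  2  1  5  5  3  1  7  6  9  3  8  2  5  8  3  6  1  5  3  7 10 14  5  3 13  6  4  4  3  5  5
278:  3  2  5  2  2  2  2  3  1  4  4  9  4  4  2  5  3  2  5  4  8  4  3  4  5  5  6 12 12  3 10 28 15  3  4  1  6  4
279:  2  3  2  1  3  
[... 10115 characters left out ...]
  2  3  6  3  3  7  2  5  5  2  3  2  3  6  2  5  3  3  4  4  6  1  1  6  5  6  2  6  5  9  5  5  6  2  1
315:  5  7  3  1  3  3  6  4  4  6  4  9  5  3  3  3  3  4  4  8  3  3  9  5  5  3  2  4  5  4  3  5  9  3  4  4  2  6
316:  3  2  3  4  4  7  1  6  3  3  6  7  5  8  4  6  6  6  5  4 10  2  1  1  3 10  2  3  4  3  6  2  6  2  6  3  1  6
317:  2  2  1  4  2  3  5  2  5  4  1  7  2  4  8  9  2  1  4  4 12  5  7  4  5  6  6  1  7  5  6  3  6  1  2  4  6  2
318:  4  4  5  4  7 10  2  2  1  6  5  4  2  3  3  2  8  5  3  4  4  4  4 11  2  4  2  6  6  2  3  4  5  3  2  5  2  7
319:  3  2  3  2  3  3  7  3  5  4  8  3  2  3  3  6  6 12  5  2  6  2  4  1  6  4  0  5  3  2  3  0  2  5  2  2  7  2
```

```bash
python3 -m jog '[[-0.2,0,0,0,0],[-0.2,0,0,0,0],[-0.2,0,0,0,0],[-0.2,0,0,-0.03,0],[-0.2,0,0,-0.04,0]]'
python3 -m jog '[[-0.2,0,0,-0.035,0],[-0.2,-0.025,0.02,0,0],[-0.2,-0.03,0.022,0,0],[-0.2,-0.03,0.022,0,0],[-0.2,-0.03,0.022,0,0]]'
python3 -m jog '[[-0.2,-0.03,0.022,0,0],[-0.2,-0.025,0.02,0,0],[-0.2,-0.02,0.015,0.03,0],[-0.2,0,0,0.03,0],[-0.2,0,0,0,0]]'
python3 - <<'E'
from h import *
s=env.get_state();t=s['tcp_pos'];print(t)
snap('wrist','w30')
g=lambda f:cv2.imread(f'pics/{f}.png')
S=cv2.cvtColor(g('w30'),cv2.COLOR_BGR2HSV);m,st=yellow('w30');print(st,proj('w30',[[.588,-.045,.006],[.588,-.045,.08]]))
S0=cv2.cvtColor(g('w20'),cv2.COLOR_BGR2HSV)
for nm,X in(('w20',S0),('w30',S)): print(nm);print('\n'.join(' '.join(f'{v:3d}' for v in r) for r in X[92:200:5,272:384:5,1]))
E
```

```text
clock: 32.18
tcp_pos: [0.4626, 0.1126, 0.2225]
orientation: [-0.003, 0.766, 0.643, -0.004]
wrist_force: [0.6, -0.0, -0.1]
finger_gap: 0.0513
grip_force: 0.0
clock: 32.6
tcp_pos: [0.5308, -0.0161, 0.2605]
orientation: [-0.001, 0.765, 0.644, -0.0]
wrist_force: [1.1, -0.0, -0.5]
finger_gap: 0.0513
grip_force: 0.0
clock: 33.02
tcp_pos: [0.5702, -0.0991, 0.1934]
orientation: [-0.006, 0.767, 0.642, -0.003]
wrist_force: [-2.0, 1.5, -0.3]
finger_gap: 0.0513
grip_force: 0.0
[ 0.57024175 -0.09912002  0.19344544]
[ 297   97   89   90 5745] [[337.44592647 138.96901479]
 [339.50771226 144.97467209]]
w20
143 143 140 138 140 140  20  23  73 105 101 100 107 110  30  78 110 109 115 114 120 123  63
145 141 138 139 112  26 104  98  95 103 112 107 106 107 100 108  23 110 114 111 116 118  64
147 142 145 128  19  99 100  94  89  96 111 113 114 115 113 113 102  63 111 114 111 121  77
144 144 143  19 100 111 104  98 112 121 121 121 122 119 122 116 127 106  44 110 114  92  77
144 141  50 115 111 103 117 119 123 123 129 123 118 121 123 123 118 131 105 114 115  56  70
142 140  74 101 107 109 120 124 124 125 12
[... 2849 characters left out ...]
 137 138 136 140 139 142 140 138 135 139 122 128 138 107
 81  83  82  86  41 128 107 122 117 125 136 140 137 137 138 142 141 136 117 128 117 107 104
 89  82  83  84  80  55  34 108 118 127 123 130 130 142 135 132 117 130 137 142 119 101  99
 84  83  86  86  87  82  29 111 106 134 142 136 127 134 136 140 134 136 141 109 108  94  93
 86  82  86  83  82  85  84  92  19 105 125 134 138 138 135 140 134 126 103 124  87  93  93
 87  92  90  87  86  85  86  87  84  86 123 105 102 108 103 109 103 111  94  94  89  95  96
 85  83  84  84  84  83  86  84  92  87  88  84  88  85  84  87  92  92  93  92  94  91  92
 83  82  87  89  88  86  82  92  87  86  82  88  90  88  88  87  91  91  93  93  92  94  86
```

Run:
```python
from h import *
g=lambda f:cv2.imread(f'pics/{f}.png').astype(int)
snap('top','t30');snap('scene','s30')
vs=np.arange(-.09,.1,.004)
for f in('top0','t30'):
  q=proj(f,[[*(np.array([.610,.084])+np.array([.1736,.985])*v),.12+.2*v] for v in vs]).round().astype(int)
  print(f,[int(g(f)[y-1:y+2,x].mean()) for x,y in q])
d=(abs(g('top0')-g('t30')).max(2)>22).astype('uint8'); n,l,st,c=cv2.connectedComponentsWithStats(d)
for k in range(1,n):
  if st[k,4]>6: print(st[k].tolist(),atz('top0',*c[k],0)[:2].round(3))
for f in('scene0','s20','s30'):
  q=proj('s30',[[*(np.array([.610,.084])+np.array([.1736,.985])*v),.12+.2*v] for v in vs]).round().astype(int)
  print(f,[int(g(f)[y-1:y+2,x].mean()) for x,y in q])
```

```text
top0 [200, 200, 199, 199, 199, 198, 197, 198, 197, 197, 197, 197, 197, 198, 198, 197, 199, 199, 199, 200, 200, 200, 227, 232, 210, 184, 194, 187, 220, 225, 195, 185, 223, 227, 191, 188, 224, 224, 198, 217, 222, 226, 222, 223, 235, 224, 155, 105]
t30 [225, 219, 213, 219, 218, 217, 231, 217, 216, 221, 217, 215, 229, 216, 217, 216, 231, 221, 210, 221, 210, 190, 148, 144, 159, 176, 182, 182, 183, 183, 183, 183, 183, 183, 183, 184, 184, 183, 184, 183, 183, 183, 183, 182, 178, 151, 106, 83]
[249, 30, 3, 13, 17] [1.11 0.23]
[251, 30, 46, 29, 554] [1.09  0.156]
[263, 30, 6, 8, 16] [1.12  0.183]
[312, 30, 32, 9, 154] [ 1.123 -0.002]
[380, 31, 35, 19, 265] [ 1.108 -0.213]
[223, 32, 5, 6, 8] [1.115 0.305]
[441, 33, 4, 5, 8] [ 1.122 -0.353]
[446, 32, 16, 10, 69] [ 1.119 -0.385]
[459, 33, 11, 9, 30] [ 1.118 -0.418]
[466, 38, 4, 3, 7] [ 1.111 -0.429]
[410, 41, 4, 5, 8] [ 1.093 -0.26 ]
[331, 49, 3, 5, 7] [ 1.066 -0.019]
[163, 126, 363, 354, 67692] [ 0.236 -0.021]
[383, 131, 6, 10, 34] [ 0.806 -0.178]
[230, 133, 9, 6, 17] [0.803 0.27 ]
[236, 152, 6, 9, 16] [0.742 0.258]
[218, 156, 4, 8, 13] [0.733 0
[... 2081 characters left out ...]
 190, 192, 193, 191, 191, 192, 193, 194, 194, 194, 193, 195, 194, 183, 146, 119, 116, 112, 120, 213, 232, 223, 228, 227, 204, 198, 219, 228, 210, 202, 226, 231, 222, 204, 189, 193, 194, 155, 145, 156, 194, 197]
s20 [194, 192, 192, 192, 191, 189, 188, 188, 191, 196, 198, 191, 192, 192, 194, 191, 193, 193, 192, 179, 144, 116, 114, 111, 113, 140, 143, 136, 141, 147, 134, 123, 127, 139, 140, 122, 128, 145, 163, 178, 184, 180, 175, 151, 136, 136, 149, 149]
s30 [193, 192, 190, 193, 190, 190, 187, 189, 188, 196, 200, 190, 192, 194, 193, 191, 192, 192, 192, 180, 145, 116, 114, 112, 112, 139, 149, 164, 189, 191, 191, 183, 186, 181, 183, 182, 184, 179, 183, 183, 185, 180, 174, 150, 138, 135, 148, 147]
```

Run:
```python
from h import *
g=lambda f:cv2.imread(f'pics/{f}.png')
for nm in('w20','w30'):
  X=cv2.cvtColor(g(nm),cv2.COLOR_BGR2HSV); dx=0 if nm=='w20' else 14
  print(nm);print('\n'.join(' '.join(f'{v:3d}' for v in r) for r in X[94:192:4,276+dx:378+dx:4,2]))
T=load('w30')[2];print(T[:3,3])
```

```text
w20
205 208 212 211 208 152  87  87 173 228 229 228 229 230 231 229 226 143  73 139 137 134 132 132 134 133
209 210 211 208  94  84 157 231 229 222 170 138 141 143 141 172 230 222 226 102 134 135 138 137 130 132
209 211 209 124  80 221 230 203 118 118 140 174 174 191 241 201 146 143 227 230 173 139 135 136 135 133
210 212 192  82 225 228 129 121 156 172 181 184 184 249 249 247 247 209 148 192 230 180 136 130 134 131
210 211  79 197 229 127 126 171 177 184 184 184 185 250 249 249 249 248 249 151 177 229 138 132 133 132
210 193 105 225 149 118 169 181 183 180 184 184 183 250 249 249 249 249 248 246 153 215 229 132 131 130
209  80 228 219 115 165 179 184 182 183 183 185 183 251 249 250 249 249 249 246 152 152 228 199 131 126
210  99 224 114 120 177 182 184 185 183 182 182 181 251 250 250 249 249 249 248 243 151 167 228 131 135
208 192 226 116 187 183 178 181 183 181 180 183 180 250 250 249 248 249 249 248 248 139 148 228 123 129
204 228 188 114 167 178 182 184 180 183 180 182 181 250 249 249 249 249 249 249 249 230 148 230 201 108
185 226 129 113 172 180 180 183 184 183 184 182 184 250 
[... 3445 characters left out ...]
87 183 166 116 136 137 233 199 146 140
129 118 208 233 222 117 118 112 170 182 184 187 187 185 184 181 175 114 113 129 134 231 229 131 135 127
125 128 126 206 230 205 117 120 118 114 162 196 175 173 174 115 118 119 123 127 226 229 134 137 140 140
130 128 130 131 199 230 230 112 114 117 120 118 118 119 122 119 118 120 120 232 230 132 137 138 144 138
125 123 130 130 128 118 233 233 192 115 114 117 121 121 120 119 119 205 231 227 132 135 134 135 137 137
119 130 138 137 133 132 125 141 234 233 230 230 213 215 229 231 230 231 140 138 139 142 137 142 145 141
131 135 135 136 140 140 135 131 130 127 143 227 234 228 224 148 138 141 140 141 141 138 142 135 132 132
[ 0.58466967 -0.02595675  0.3484249 ]
```

Run:
```python
from h import *
g=lambda f:cv2.imread(f'pics/{f}.png').astype(int)
d=(abs(g('s20')-g('s30')).max(2)>20).astype('uint8'); n,l,st,c=cv2.connectedComponentsWithStats(cv2.dilate(d,np.ones((2,2),'uint8')))
for k in range(1,n):
  if st[k,4]>12 and c[k][1]>150: print(st[k].tolist(),atz('s30',*c[k],0)[:2].round(3),atz('s30',*c[k],.1)[:2].round(3))
t=env.get_state()['tcp_pos'];print(fitup('s30',[.5777,-.0986],.006,x0=180,x1=450))
print('trough v px',proj('s30',[[*(np.array([.610,.084])+np.array([.1736,.985])*v),.12+.2*v] for v in(-.094,0,.09)]).round().tolist())
print('wrist');X=cv2.cvtColor(cv2.imread('pics/w30.png'),cv2.COLOR_BGR2HSV)
print('\n'.join(' '.join(f'{a:3d}/{b:3d}' for a,b,_ in r) for r in X[0:96:8,260:420:8]))
```

```text
[303, 74, 49, 190, 2061] [0.418 0.327] [0.471 0.21 ]
[278, 135, 24, 75, 610] [0.262 0.376] [0.33  0.255]
[414, 194, 4, 4, 14] [0.62  0.418] [0.654 0.292]
[284, 207, 7, 4, 24] [0.333 0.226] [0.395 0.119]
[293, 209, 6, 11, 49] [0.364 0.214] [0.423 0.109]
[280, 215, 27, 36, 374] [0.402 0.145] [0.457 0.046]
[288, 214, 3, 6, 14] [0.354 0.2  ] [0.414 0.096]
[370, 218, 15, 16, 128] [0.572 0.261] [0.61  0.151]
[324, 226, 6, 8, 35] [0.464 0.193] [0.513 0.09 ]
[381, 259, 5, 5, 14] [0.632 0.146] [0.664 0.048]
[377, 325, 5, 5, 18] [ 0.697 -0.045] [ 0.723 -0.125]
(array([54.2, -0. , 88.3]), np.float64(-0.981))
trough v px [[342.0, 268.0], [366.0, 237.0], [388.0, 209.0]]
wrist
 14/ 84  14/ 83  16/ 86 109/153 110/152 109/143 110/139 109/145   0/  0  13/ 14  12/ 15  30/  1   0/  0 170/  4 110/116 110/132 109/149 110/148  15/ 80  14/ 82
 15/ 85  14/ 82  13/ 88 109/151 109/150 109/147 110/134 111/129  12/ 12  10/ 14  14/ 15  30/  1   0/  0 138/  8 108/119 109/143 109/141 110/150  14/ 81  15/ 87
 15/ 83  14/ 88  13/ 84 110/149 109/155 109/153 109/141 110/133  14/ 16  15/ 14  13/ 14   0/  1   0/  0 110/
[... 791 characters left out ...]
/ 15 109/138 110/141   9/  7 143/ 11  12/ 70  13/ 77  13/ 76
 13/ 75  15/ 77  14/ 78 109/149 109/147 110/143 109/137 110/136  14/ 15   8/ 14  13/  7   0/  1  16/ 13 110/136 110/140 110/141 110/140  12/ 63  12/ 66  13/ 73
 13/ 80  13/ 75  14/ 81 109/146 110/143 110/147 110/137 110/133  10/ 14  10/ 14  11/ 13   0/  1  13/ 17 110/133 110/139 111/121 111/125  11/ 57  14/ 61  16/ 58
 15/ 79  13/ 76  14/ 80 110/146 110/140 110/143 110/137 110/133  10/  3  12/  5  20/  3  30/  1  13/ 13 111/122 111/110 111/108 110/117  13/ 64  13/ 71  13/ 66
 13/ 79  13/ 81  14/ 78 110/145 109/142 110/135 111/134 111/131  15/ 16   8/ 21  10/ 24  12/ 27 112/101 111/109 111/105 111/114 110/122  11/ 60  14/ 61  12/ 61
```

Run:
```python
from h import *
S=lambda f:cv2.cvtColor(cv2.imread(f'pics/{f}.png'),cv2.COLOR_BGR2HSV)[...,1].astype(int)
for a,bs in(('top0',('t22','t23','t24','t30')),('scene0',('s22','s23','s24','s30'))):
  for b in bs:
    d=((S(a)-S(b))>22).astype('uint8');n,l,st,c=cv2.connectedComponentsWithStats(d)
    print(b,[(st[k].tolist(),atz(a,*c[k],.008)[:2].round(2).tolist()) for k in range(1,n) if 6<st[k,4]<90 and -.6<atz(a,*c[k],.008)[1]<.5 and .2<atz(a,*c[k],.008)[0]<1])
# wrist ball search: low saturation blobs
X=cv2.cvtColor(cv2.imread('pics/w30.png'),cv2.COLOR_BGR2HSV);m=(X[...,1]<40).astype('uint8');n,l,st,c=cv2.connectedComponentsWithStats(m)
print([(st[k].tolist(),atz('w30',*c[k],.012)[:2].round(3).tolist()) for k in range(1,n) if 25<st[k,4]<900])
```

```text
t22 [([427, 178, 5, 4, 11], [0.68, -0.3]), ([274, 181, 4, 4, 14], [0.66, 0.15]), ([419, 188, 10, 17, 44], [0.62, -0.28]), ([327, 193, 14, 5, 27], [0.63, -0.03]), ([432, 199, 17, 10, 45], [0.6, -0.34]), ([353, 204, 4, 10, 17], [0.59, -0.09]), ([188, 214, 6, 8, 20], [0.56, 0.39]), ([196, 247, 5, 3, 8], [0.47, 0.37]), ([197, 270, 8, 12, 37], [0.39, 0.36]), ([224, 289, 3, 3, 8], [0.35, 0.29]), ([225, 296, 4, 3, 9], [0.33, 0.28]), ([215, 299, 11, 6, 40], [0.32, 0.3]), ([198, 300, 8, 11, 33], [0.31, 0.35]), ([206, 304, 5, 6, 23], [0.3, 0.34]), ([214, 312, 3, 3, 8], [0.29, 0.32])]
t23 [([427, 178, 5, 3, 10], [0.68, -0.3]), ([274, 181, 4, 4, 15], [0.66, 0.15]), ([419, 188, 10, 17, 44], [0.62, -0.28]), ([305, 191, 9, 3, 9], [0.64, 0.05]), ([327, 193, 14, 5, 27], [0.63, -0.03]), ([432, 199, 17, 10, 44], [0.6, -0.34]), ([353, 204, 4, 10, 16], [0.59, -0.08]), ([188, 214, 6, 8, 20], [0.56, 0.39]), ([196, 247, 5, 3, 8], [0.47, 0.37]), ([197, 270, 8, 12, 36], [0.39, 0.36]), ([224, 289, 3, 3, 7], [0.35, 0.29]), ([226, 296, 3, 3, 8], [0.33, 0.28]), ([215, 299, 11, 6, 40], [0.32, 0.3]), ([198, 300, 8,
[... 3154 characters left out ...]
), ([341, 439, 4, 4, 7], [0.74, -0.32]), ([341, 447, 6, 3, 8], [0.74, -0.34]), ([342, 468, 5, 6, 8], [0.76, -0.37]), ([334, 471, 6, 4, 8], [0.75, -0.38])]
[([286, 49, 11, 12, 105], [0.563, 0.026]), ([378, 49, 11, 13, 105], [0.634, 0.012]), ([22, 85, 68, 25, 238], [0.367, 0.031]), ([291, 85, 71, 44, 326], [0.577, -0.009]), ([13, 100, 7, 14, 47], [0.334, 0.026]), ([11, 115, 5, 24, 57], [0.324, 0.012]), ([18, 146, 9, 13, 31], [0.323, -0.011]), ([611, 157, 12, 5, 32], [0.815, -0.103]), ([50, 170, 39, 10, 116], [0.356, -0.036]), ([116, 296, 23, 26, 187], [0.362, -0.167]), ([456, 305, 16, 21, 149], [0.679, -0.226]), ([536, 339, 10, 8, 27], [0.75, -0.268]), ([406, 371, 9, 26, 101], [0.62, -0.293])]
```

```bash
python3 -m jog '[[-0.2,0,0,-0.032,0],[-0.2,0,0,-0.033,0],[-0.2,0.03,-0.018,0,0],[-0.2,0.03,-0.018,0,0],[-0.2,0.03,-0.018,0,0]]' 40
python3 -m jog '[[-0.2,0.03,-0.018,0,0],[-0.2,0.03,-0.018,0,0],[-0.2,0.025,-0.012,0,0],[-0.2,0.015,-0.004,0,0],[-0.2,0,0,0,0]]'
python3 -m jog '[[-0.2,0,0,0,0],[-0.2,0,0,0,0]]'
python3 - <<'E'
from h import *
t=env.get_state()['tcp_pos'];print(t,totool([.4988,.1071],t))
snap('top','t31')
g=cv2.imread('pics/t31.png');h=cv2.cvtColor(g,cv2.COLOR_BGR2HSV)
vs=np.arange(-.09,.1,.006)
q=proj('t31',[[*(np.array([.610,.084])+np.array([.1736,.985])*v),.12+.2*v] for v in vs]).round().astype(int);print([int(g[y,x].mean()) for x,y in q])
snap('wrist','w31')
q=proj('w31',[[*(np.array([.610,.084])+np.array([.1736,.985])*v),.12+.2*v] for v in vs]).round().astype(int);w=cv2.imread('pics/w31.png');print([(int(x),int(y),int(w[y,x].mean())) for x,y in q if 0<=x<640 and 0<=y<480])
w0=cv2.imread('pics/w21.png');print([int(w0[y,x].mean()) for x,y in q if 0<=x<640 and 0<=y<480])
E
```

```text
clock: 33.58
tcp_pos: [0.5375, 0.0001, 0.2694]
orientation: [0.002, 0.766, 0.643, 0.002]
wrist_force: [1.2, 0.9, -0.6]
finger_gap: 0.0513
grip_force: 0.0
clock: 34.0
tcp_pos: [0.5024, 0.11, 0.269]
orientation: [0.001, 0.764, 0.645, 0.002]
wrist_force: [-0.3, 1.0, -0.0]
finger_gap: 0.0511
grip_force: 0.0
clock: 34.17
tcp_pos: [0.5035, 0.1064, 0.2674]
orientation: [0.001, 0.766, 0.643, 0.001]
wrist_force: [-0.0, 0.0, -0.2]
finger_gap: 0.0515
grip_force: 0.0
[0.50349071 0.10640245 0.26739339] [-0.00012758 -0.00474057]
[230, 213, 224, 223, 238, 223, 227, 223, 238, 223, 222, 229, 211, 156, 123, 187, 205, 206, 206, 203, 203, 202, 177, 190, 195, 191, 192, 191, 188, 188, 183, 183]
[(444, 308, 198), (445, 303, 158), (446, 298, 253), (447, 292, 253), (448, 286, 253), (449, 281, 253), (450, 275, 253), (451, 269, 253), (452, 263, 253), (453, 257, 253), (455, 251, 253), (456, 244, 253), (457, 238, 253), (458, 231, 253), (459, 224, 236), (461, 218, 238), (462, 211, 124), (463, 204, 207), (465, 196, 210), (466, 189, 254), (467, 181, 254), (469, 174, 254), (470, 166, 253), (472, 158, 254), (473, 150, 254), (475, 141, 254), (477, 133, 213), (478, 124, 237), (480, 115, 204), (482, 106, 205), (484, 97, 174), (485, 87, 72)]
[255, 254, 255, 254, 254, 254, 253, 254, 252, 249, 255, 254, 241, 190, 193, 172, 164, 179, 152, 139, 202, 232, 199, 221, 200, 124, 156, 117, 122, 118, 118, 124]
```

```bash
python3 -m jog '[[-0.2,0,-0.0047,0.03,0],[-0.2,0,0,0.03,0],[-0.2,0,0,0.025,0],[-0.2,0,0,0.015,0],[-0.2,0,0,0.01,0]]' 40
python3 -m jog '[[-0.2,0,0,0,0],[1,0,0,0,0],[1,0,0,0,0],[1,0,0,0,0],[1,0,0,0,0]]'
python3 -m jog '[[1,0,0,0,0],[1,0,0,0,0],[1,0,0,0,0],[1,0,0,0,0]]'
python3 -m jog '[[1,0,-0.004,0,0],[1,0,-0.005,0,0],[1,0,-0.005,0,0],[1,0,-0.005,0,0],[1,0,-0.005,0,0]]'
python3 -m jog '[[1,0,-0.004,0,0],[1,0,-0.002,0,0],[1,0,0,0,0],[1,0,0,0,0]]'
```

```text
clock: 34.68
tcp_pos: [0.4975, 0.1059, 0.1536]
orientation: [-0.001, 0.766, 0.642, -0.001]
wrist_force: [0.8, -0.1, 0.3]
finger_gap: 0.0512
grip_force: 0.0
clock: 35.1
tcp_pos: [0.4988, 0.107, 0.1573]
orientation: [0.0, 0.766, 0.643, 0.001]
wrist_force: [-2.3, -1.1, 4.2]
finger_gap: 0.0124
grip_force: 39.1
clock: 35.43
tcp_pos: [0.4988, 0.107, 0.1572]
orientation: [0.001, 0.766, 0.643, 0.001]
wrist_force: [-2.7, 0.1, 5.0]
finger_gap: 0.0125
grip_force: 39.4
clock: 35.85
tcp_pos: [0.4769, 0.1111, 0.1572]
orientation: [0.002, 0.766, 0.643, 0.002]
wrist_force: [5.8, -1.4, 4.2]
finger_gap: 0.0125
grip_force: 39.5
clock: 36.18
tcp_pos: [0.4714, 0.1122, 0.1572]
orientation: [0.002, 0.766, 0.643, 0.002]
wrist_force: [6.8, -2.0, 3.4]
finger_gap: 0.0123
grip_force: 39.4
```

```bash
python3 -m jog '[[1,0,-0.002,0,0],[1,0,0,0,0],[1,0,0,0,0],[1,0,0,0,0],[1,0,0,0,0]]'
python3 -m jog '[[1,0,0,0,0],[1,0,0,0,0],[1,0,0,0,0],[1,0,0,0,0],[1,0,0,0,0]]'
python3 - <<'E'
from h import *
s=env.get_state();print(totool(s['tcp_pos'],[.4988,.1071]),s['clock'])
print(env.hand_in())
E
```

```text
clock: 36.6
tcp_pos: [0.4697, 0.1125, 0.1572]
orientation: [0.002, 0.766, 0.643, 0.002]
wrist_force: [7.9, -1.6, 4.4]
finger_gap: 0.0128
grip_force: 39.4
clock: 37.02
tcp_pos: [0.4697, 0.1125, 0.1572]
orientation: [0.002, 0.766, 0.643, 0.002]
wrist_force: [7.1, -1.8, 5.0]
finger_gap: 0.0118
grip_force: 39.4
[ 0.00025122 -0.02959846] 37.0167
the job is handed in; nothing more can be done
None
```

I handed the job in, but it has most likely failed: the tin stands mouth up on the pad and the gate is held about 30 mm out at the mark. The four balls left the trough, and I could not find them in the tin or anywhere else in the camera images, so they probably missed the tin and rolled off the desk.

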